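# Cold block into the corner of the sloping stand, tube rack keyed on top

### The arm

A 6-joint arm with a two-finger parallel gripper is mounted at the origin on the work surface. World frame = base frame: x ahead of the robot, y to its left, z up, the work surface at z = 0. Lengths are in m, angles in rad, forces in N, time in s.
With the tool pointing down it reaches from about 0.3 to 0.875 m from the base axis. Payload 6.4 kg.
Tool frame: the origin (TCP) lies at the very end of the fingers, on their centre line; the grasp point (between the pads) lies 19 mm behind it (ctrl.tcp_to_grasp is the distance from the TCP to the grasp point, in m); z points along the fingers, y is the direction in which the jaws open and shut (so a half turn about z gives the same grasp; the last joint's range is limited). The gripper opens to 85 mm and grips with 20 to 120 N. Pads are 22 mm wide; open, the fingers measure 114 mm over their backs; the gripper's body (76 mm by 85 mm) begins 54 mm behind the grasp point. The pads swing forward as they close: fully open they stand 13 mm farther back than shut.
Start: joints at [1.126, 0.181, 1.607, -0, 1.354, -0.206], TCP at [0.136, 0.559, 0.231] pointing down, gripper open.
Joint ranges: [-2.99, 2.99], [-0.89, 2.07], [0.3, 2.58], [-1.14, 4.28], [0, 2.63], [-3.12, 3.12]. Speed limits (rad/s): [2.57, 2.57, 3.01, 3.14, 3.14, 3.14].

### API

Orientations are given as a unit quaternion [w, x, y, z].
In Python, from bench import ctrl gives the robot as it stands. The module is installed in compiled form; this text tells all that it offers.
- The arm moves only by the tool drive_tool, never from a script. Its argument "deltas" is a list of rows, each an object with "slide": the shift along the tool's x, y, z as a fraction of full scale, a list of three; "delta_rot": the turn, a rotation vector about the tool's x, y, z as a fraction of full scale, a list of three; "hand": the opening, from 0 (shut) to 1 (fully open). In form: [{"slide": [tx, ty, tz], "delta_rot": [wx, wy, wz], "hand": hand}, ...]. A call has exactly 5 rows; each row shifts and turns the commanded pose from where the row before left it, along the tool's axes as they then stand; what a row does not reach is not made up. Full scale, the value 1, is 50 mm for a shift and 180 degrees for a turn. A row lasts 1/8 s, in which the tool goes at most 62.5 mm and 10.7 degrees, less where a joint would pass 70% of its speed; a pose out of reach is approached as far as the arm can. A call with a number of a shift or a turn outside -1 to 1 is refused whole. A call with a gripper value outside its range is refused whole. The fingers move at their own pace and stop on an object; the grip force is fixed at half the most. Time passes only in rows, so rows that do not move let the fingers close, or fill a call up. It gives the time, the measured TCP pose, the force and the opening at its end, in the units of the state.
- ctrl.get_obs(): the state, without advancing time (a new reading comes with each control period).
- ctrl.camera(name): name is "scene" or "top" or "wrist"; returns a dict with "frame" (420x560x3 uint8, red, green, blue), "mtx" (3x3 intrinsics, pixels), "dist" ([k1, k2, p1, p2, k3] as OpenCV has them; the pictures are not rectified), "R" (3x3) and "t" (3): a world point X has camera coordinates R X + t. Camera axes: x right, y down, z forward; pixel columns grow to the right and rows downward; lengths in m; the calibration is good to about 2 mm. A picture is of the moment at which its call begins. There is no depth.
- ctrl.hand_in(): hands the job in, once; it reports no verdict.
The state is a dict: "time_s": time; "q": joint angles; "dq": joint speeds; "joint_efforts": joint torques, N m; "eef_pos": TCP position; "eef_rot": TCP orientation; "wrist_force": force on the tool from outside, world axes, zero at the start; "torque": the same for the moment, N m; "opening": opening from 0.0 (shut) to 1.0 (fully open).
Only numpy, scipy, OpenCV 4.12 (cv2) and the standard library are available. Lean on these libraries where they do the work, as an engineer would, in place of code of your own. Each camera call takes 0.05 s, during which the arm holds its last target.

### The job

Set up the chilled sample station: lay the aluminium cold block on the white sloping plate of the stand with its long sides along the long fence, so that it slides down into the corner and lies there let go, flat and fully home against both fences. Then set the small tube rack on the block, the right way round, so that all four of its feet drop into the block's notches and it sits down flush. Keep the caps up, drop neither of the two, and leave the other things on the table where they are.

Things in the scene. Friction and masses are not known exactly. Their poses are not given: they have to be found in the camera images.
- slope: White slippery plate of the fixed sloping stand, tipped 24 deg, with steel fences on its two low edges. Origin: the inside corner where the fences meet, lowest point of its surface. x runs uphill along the foot of the long fence, y uphill along the short fence, z out of the plate; each of x, y climbs about 17 deg. Free surface 170 mm along x, 134 mm along y. A let-go block slides down it (friction 0.14-0.23).
- slope_home (a point): Point over the plate where the block's centre lies when the block is fully home: 45, 27, 15 mm along x, y, z of the slope, same axes. Both fences are 6 mm thick and 24 mm high above the plate (long one at y -6 to 0 mm, short one at x -6 to 0 mm). No finger fits between the home block and the long fence. The stand only turns about the vertical from run to run.
- block_mid (a point): Centre of the loose aluminium cold block, 90 mm long (x), 54 mm wide (y), 30 mm high (z), 0.26-0.48 kg, a 5 by 4 field of dark dots on top, plain sides gripped across the 54 mm. It starts flat on the table, z up. It may lie in the corner either way round, its x axis along the long fence.
- block_wide (a point): On the block's top face, middle of the edge of its +x end (45, 0, 15 mm from block_mid). Each end has two notches, cut 7 mm deep from the top, 11 mm wide (y), 9 mm long and open at the end face. At this end they are wide apart (centres y = -17, +17 mm), at the -x end close together (y = -8, +8 mm).
- rack_mid (a point): Centre, 20 mm above the foot bottoms, of the small loose white rack with 20 fixed purple-capped tubes: 90 mm long (x), 54 mm wide (y), top face 40 mm and caps 49 mm above the foot bottoms, 0.09-0.18 kg, gripped across its plain 54 mm sides (from 6 to 40 mm up). It starts on its feet on the table. Seated on the block, it lies 29 mm from block_mid along the block's z; 35 mm if the feet stand on top.
- rack_wide (a point): On the rack's top face, middle of the edge of its +x end (45, 0, 20 mm from rack_mid), next to the blank paper strip. Four feet 6 mm high, 8 mm (x) by 9 mm (y), flush with the end faces: at this end wide apart (centres y = -17, +17 mm), at the other close together (y = -8, +8 mm). So it fits one way only, this end over block_wide, with 1 mm play each way.
- canister: Bystander: lidded steel canister, 109 mm wide, 129 mm high, origin at its underside.
- dish: Bystander: shallow steel dish with lancets, 116 mm wide, 22 mm high, origin at its underside.
- gel_bottle: Bystander: clear bottle, 48 mm wide, 120 mm high, origin at its underside.
- glue_stick: Bystander: green glue stick, 29 mm wide, 85 mm high, origin at its underside.
- tape_roll: Bystander: roll of paper tape lying flat, 72 mm wide, 18 mm high, origin at its underside.
- alcohol_jar: Bystander: amber jar, 60 mm wide, 65 mm high, origin at its underside.
There are look-alikes about, which are no part of the job. Of the things that look like the part that bears block_mid, take the one that is farthest to the robot's right at the start.

How it is judged:
On the way:
1. the cold block lies home in the corner of the sloping plate, flat and against both fences, let go (x of block_mid in the frame of slope between 0.042 and 0.048 m and y of block_mid in the frame of slope between 0.024 and 0.03 m and angle between the x axis of block_mid and the x axis of slope, either way round below 0.06 rad and z of block_mid in the frame of slope between 0.0125 and 0.0175 m and contact force between the fingers and block below 0.1 N and linear speed of block below 0.02 m/s), for 0.3 s.
At the end, for the whole second after the job is handed in: Block flat on the plate, within 3 mm of both fences, within 0.06 rad of parallel. Rack keyed on it: underside within 2 mm of the block's top, centred within 2.5 mm, parallel within 0.04 rad. Both released and at rest (x of block_mid in the frame of slope between 0.042 and 0.048 m and y of block_mid in the frame of slope between 0.024 and 0.03 m and angle between the x axis of block_mid and the x axis of slope, either way round below 0.06 rad and z of block_mid in the frame of slope between 0.0125 and 0.0175 m and z of rack_mid in the frame of block_mid between 0.026 and 0.031 m and x of rack_mid in the frame of block_mid between -0.0025 and 0.0025 m and y of rack_mid in the frame of block_mid between -0.0025 and 0.0025 m and angle between the z axis of rack_mid and the z axis of block_mid, either way round below 0.04 rad and linear speed of each of rack, block below 0.02 m/s); the robot touches nothing.
It fails at once if the tube rack is tipped more than 57 degrees from upright (angle between rack_mid's own z axis and vertical above 1 rad).
It fails at once if the tube rack is dropped (moves faster than 0.5 m/s with no finger on it) (contact force between the fingers and rack below 0.05 N and linear speed of rack above 0.5 m/s).
It fails at once if the cold block is dropped (moves faster than 0.9 m/s with no finger on it) (contact force between the fingers and block below 0.05 N and linear speed of block above 0.9 m/s).
It fails at once if another thing on the table is moved by more than 30 mm (distance of any of canister, dish, gel_bottle, glue_stick, tape_roll, alcohol_jar from where it was at the start of the episode above 0.03 m).
It also fails if it takes over 64 s, if anything falls off the work surface, if the arm or the gripper's body presses on something with over 40 N, if the wrist force passes 120 N, or if a joint passes its speed limit or range.

## Working session

There is one attempt and no reset: what is moved stays moved. The work goes in short steps, Python scripts to look and compute and a tool call to move; the robot and the scene stay as the last step left them, time stands still between calls to the robot, and variables do not carry over. Pictures are saved under pics/ and viewed, and the job is handed in when it is done.

Besides the shell and the picture viewer there is one more tool, called after "Emit:" as a command line: name --argument value ..., lists and objects as JSON in quotes. drive_tool: Moves the arm, as the interface text tells. Its arguments: {"type":"object","properties":{"deltas":{"type":"array","items":{"type":"object","properties":{"slide":{"type":"array","items":{"type":"number"}},"delta_rot":{"type":"array","items":{"type":"number"}},"hand":{"type":"number"}}}}},"required":["deltas"]}

```bash
mkdir -p pics
cat > h.py <<'E'
import numpy as np, cv2
from bench import ctrl
def snap(n,f):
    c=ctrl.camera(n); c={k:(np.array(v)) for k,v in c.items()}
    cv2.imwrite(f'pics/{f}.png',c['frame'][:,:,::-1]); np.savez(f'pics/{f}.npz',**c); return c
def load(f): return dict(np.load(f'pics/{f}.npz'))
def ray(c,p):
    u=cv2.undistortPoints(np.array(p,float).reshape(-1,1,2),c['mtx'],c['dist']).reshape(-1,2)
    d=np.c_[u,np.ones(len(u))]@c['R']; o=-c['R'].T@c['t']; return o,d
def onz(c,p,z):
    o,d=ray(c,p); z=np.broadcast_to(z,len(d)); return o+d*((z-o[2])/d[:,2])[:,None]
def proj(c,X):
    return cv2.projectPoints(np.array(X,float).reshape(-1,3),cv2.Rodrigues(c['R'])[0],c['t'],c['mtx'],c['dist'])[0].reshape(-1,2)
def two(c1,p1,c2,p2):
    o1,d1=ray(c1,[p1]);o2,d2=ray(c2,[p2]);d1=d1[0]/np.linalg.norm(d1);d2=d2[0]/np.linalg.norm(d2)
    s=np.linalg.lstsq(np.c_[d1,-d2],o2-o1,rcond=None)[0]; a=o1+s[0]*d1;b=o2+s[1]*d2
    return (a+b)/2,np.linalg.norm(a-b)
E
python3 - <<'E'
from h import *
for n in('scene','top','wrist'):
    c=snap(n,n+'0'); print(n,-c['R'].T@c['t'])
print(ctrl.get_obs(),ctrl.tcp_to_grasp)
E
```

```text
scene [ 1.27972362 -0.70258768  1.00077133]
top [0.47611321 0.03263391 1.09420325]
wrist [0.0718607  0.57360554 0.37279017]
{'time_s': 0.15, 'q': array([ 1.12568718e+00,  1.81405180e-01,  1.60776574e+00,  4.24428098e-06,
        1.35382603e+00, -2.06294228e-01]), 'dq': array([ 0.00117665, -0.00254837, -0.00312527, -0.00185064, -0.00111033,
       -0.00033537]), 'joint_efforts': array([ 1.29096272e-03, -4.45261109e+01, -3.51695395e+01, -3.38263244e-04,
        5.80064720e-03, -3.37316317e-05]), 'eef_pos': array([0.1358074 , 0.55829191, 0.23057763]), 'eef_rot': array([-2.26631074e-04,  1.19124331e-01,  9.92879097e-01, -6.64567850e-04]), 'wrist_force': array([ 0.6814552 ,  0.25225768, -0.0028524 ]), 'torque': array([-0.05759428, -0.04160797, -0.02832933]), 'opening': 0.9985583959685485} 0.0187
```

View pics/top0.png

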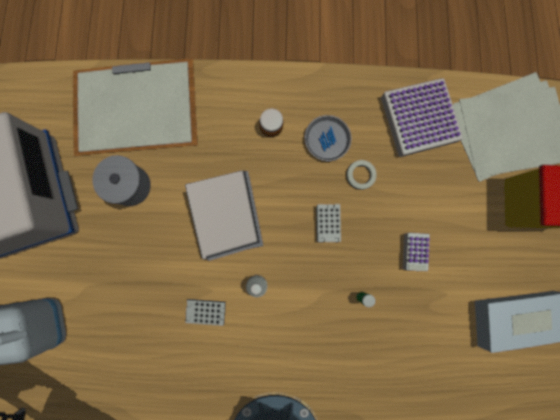

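View pics/scene0.png

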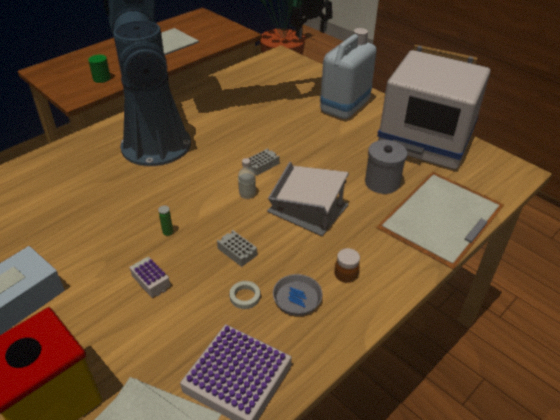

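Run:
```python
from h import *
c=load('top0');f=c['frame'][:,:,::-1]
def crop(f,x,y,w,h,s): return cv2.resize(f[y:y+h,x:x+w],None,fx=s,fy=s,interpolation=cv2.INTER_CUBIC)
a=crop(f,300,190,50,66,6);b=crop(f,392,220,50,66,6)
cv2.imwrite('pics/c1.png',np.hstack([a,b]))
cv2.imwrite('pics/c2.png',crop(f,175,160,100,110,5))
s=load('scene0')['frame'][:,:,::-1]
cv2.imwrite('pics/c3.png',np.hstack([crop(s,210,225,60,45,6),crop(s,122,252,60,45,6)]))
cv2.imwrite('pics/c4.png',crop(s,255,155,110,80,7))
for n,p in dict(block=(329,223),dec=(205,312),rack=(418,252),stand=(223,214)).items(): print(n,onz(c,[p],0.03)[0].round(3))
```

```text
block [ 0.534 -0.119  0.03 ]
dec [0.314 0.172 0.03 ]
rack [ 0.468 -0.339  0.03 ]
stand [0.549 0.136 0.03 ]
```

View pics/c1.png

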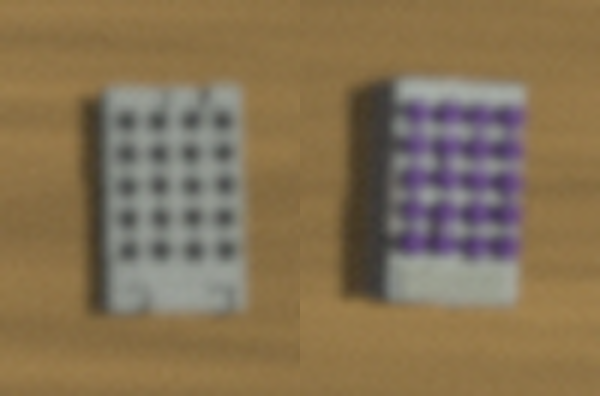

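View pics/c2.png

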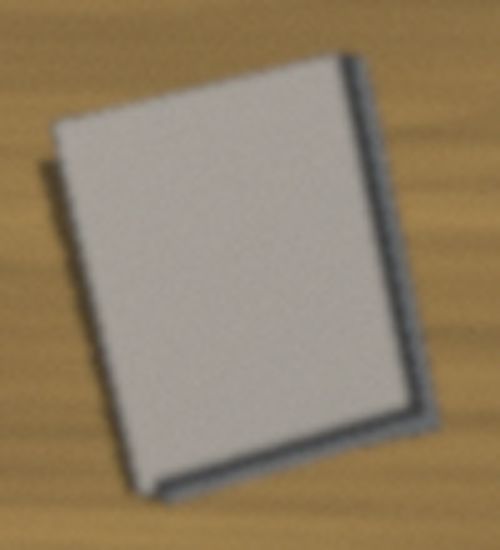

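View pics/c3.png

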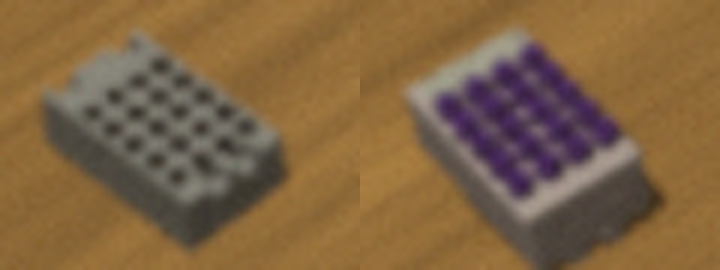

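View pics/c4.png

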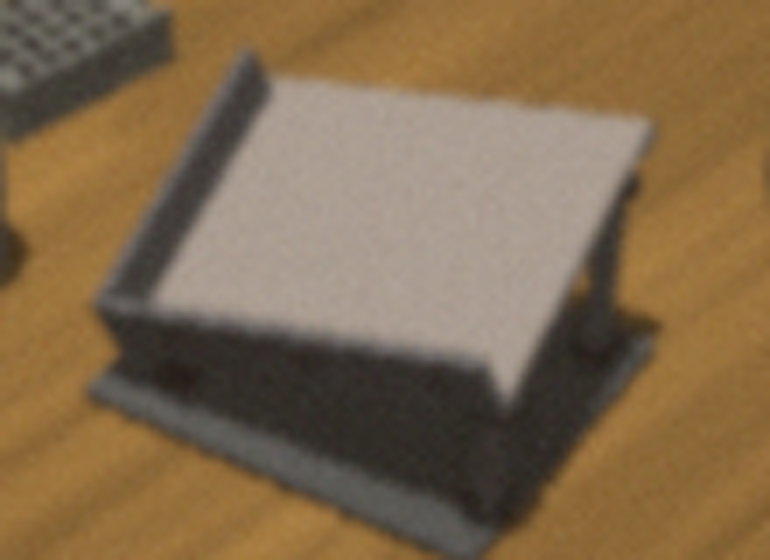

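```bash
cat > plate.py <<'E'
from h import *
from scipy.optimize import least_squares
def corners(c,box,thr):
    x,y,w,h=box; f=c['frame'][y:y+h,x:x+w].astype(float)
    f=cv2.resize(f,None,fx=4,fy=4,interpolation=cv2.INTER_CUBIC)
    m=((f.min(2)>thr)).astype(np.uint8)   # white: high blue
    m=cv2.morphologyEx(m,cv2.MORPH_OPEN,np.ones((9,9)))
    k=max(cv2.findContours(m,cv2.RETR_EXTERNAL,cv2.CHAIN_APPROX_NONE)[0],key=cv2.contourArea)
    hull=cv2.convexHull(k)
    ap=cv2.approxPolyN(hull,4).reshape(-1,2).astype(float)
    P=k.reshape(-1,2).astype(float); L=[]
    for i in range(4):
        a,b=ap[i],ap[(i+1)%4]; n=np.array([-(b-a)[1],(b-a)[0]])/np.linalg.norm(b-a)
        t=(P-a)@(b-a)/((b-a)@(b-a)); s=P[(abs((P-a)@n)<10)&(t>.15)&(t<.85)]
        vx,vy,x0,y0=cv2.fitLine(s.astype(np.float32),cv2.DIST_HUBER,0,.01,.01).ravel(); L.append(np.cross([x0,y0,1],[x0+vx,y0+vy,1]))
    out=[]
    for i in range(4):
        q=np.cross(L[i-1],L[i]); out.append(((q[:2]/q[2])+.5)/4-.5+[x,y])
    return np.array(out)
s=.28760
def frame(p):
    # x,y axes each climb s; yaw of x horizontal = p[3]
    cx=np.sqrt(1-s*s); # angle between horiz projections: cos = -s^2/cx^2
    g=np.arccos(-s*s/cx/cx); X=np.array([cx*np.cos(p[3]),cx*np.sin(p[3]),s]);Y=np.array([cx*np.cos(p[3]+g),cx*np.sin(p[3]+g),s])
    return np.c_[X,Y,np.cross(X,Y)],np.array(p[:3])
E
python3 - <<'E'
from plate import *
c=load('top0');d=load('scene0')
f=c['frame'];print(f[214,223],f[240,256],f[200,280]); print(d['frame'][190,320])
for t in(100,115,130): print(corners(c,(178,160,94,105),t).round(1).tolist())
for t in(110,130): print(corners(d,(262,160,95,62),t).round(1).tolist())
E
```

```text
[163 156 150] [109 107 102] [151 122  74]
[171 159 149]
[[256.5, 240.6], [202.2, 256.9], [184.7, 183.8], [242.0, 170.0]]
[[256.0, 240.3], [202.4, 256.3], [185.2, 184.2], [241.6, 170.6]]
[[255.4, 239.9], [202.8, 255.5], [185.8, 184.6], [241.2, 171.2]]
[[347.5, 171.9], [329.2, 207.0], [275.9, 198.1], [294.7, 165.8]]
[[346.4, 172.4], [329.2, 205.9], [277.1, 197.3], [295.0, 166.5]]
```

Run:
```python
from plate import *
c=load('top0');d=load('scene0')
T=np.array([[256.1,240.4],[202.3,256.5],[185.1,184.1],[241.7,170.5]]);S=np.array([[347.0,172.1],[294.8,166.1]])
M=np.array([[0,0,0],[0,.134,0],[.17,.134,0],[.17,0,0]])
def res(p,full=0):
    R,o=frame(p); W=M@R.T+o
    return np.r_[(proj(c,W)-T).ravel(),(proj(d,W[[2,1]])-S).ravel()]
r=least_squares(res,[.47,.06,.05,.2],loss='soft_l1'); print(r.x,r.fun.round(2))
R,o=frame(r.x);np.savez('slope.npz',R=R,o=o)
print(R.round(3),'home',R@[.045,.027,.015]+o,'corner heights',(M@R.T+o)[:,2])
# block and rack outlines
def mask(box,fn):
    x,y,w,h=box;f=c['frame'][y:y+h,x:x+w].astype(float);f=cv2.resize(f,None,fx=4,fy=4,interpolation=cv2.INTER_CUBIC)
    hsv=cv2.cvtColor(np.clip(f,0,255).astype(np.uint8),cv2.COLOR_RGB2HSV); m=fn(hsv).astype(np.uint8)
    m=cv2.morphologyEx(m,cv2.MORPH_CLOSE,np.ones((25,25)));m=cv2.morphologyEx(m,cv2.MORPH_OPEN,np.ones((15,15)))
    k=max(cv2.findContours(m,cv2.RETR_EXTERNAL,cv2.CHAIN_APPROX_NONE)[0],key=cv2.contourArea)
    return (cv2.boxPoints(cv2.minAreaRect(k))+.5)/4-.5+[x,y]
for n,b,z,fn in(('block',(305,195,45,55),.03,lambda h:(h[...,1]<70)&(h[...,2]>110)),('rack',(395,225,45,50),.04,lambda h:((h[...,1]<70)&(h[...,2]>125))|((h[...,0]>115)&(h[...,0]<165)))):
    q=mask(b,fn);w=onz(c,q,z);print(n,q.round(1).tolist(),w.mean(0).round(4),[ (np.linalg.norm(w[i]-w[i-1]).round(4),np.degrees(np.arctan2(*(w[i]-w[i-1])[1::-1])).round(1)) for i in range(4)])
```

```text
[0.48757976 0.05414678 0.03188503 0.22761791] [ 0.2   0.05  0.09 -0.09  0.07  0.32  0.02  0.13  0.65  0.09  0.09 -0.18]
[[ 0.933 -0.299 -0.199]
 [ 0.216  0.91  -0.354]
 [ 0.288  0.288  0.914]] home [0.51849133 0.08311911 0.06629547] corner heights [0.03188503 0.07042343 0.11931543 0.08077703]
block [[317.1, 203.9], [340.1, 203.5], [340.8, 241.8], [317.8, 242.2]] [ 0.534 -0.119  0.03 ] [(np.float64(0.0921), np.float64(2.1)), (np.float64(0.0557), np.float64(-87.4)), (np.float64(0.0924), np.float64(-178.1)), (np.float64(0.0554), np.float64(92.3))]
rack [[406.7, 270.3], [407.8, 232.1], [429.5, 232.7], [428.4, 271.0]] [ 0.4692 -0.3364  0.04  ] [(np.float64(0.0545), np.float64(89.0)), (np.float64(0.092), np.float64(-1.1)), (np.float64(0.0547), np.float64(-90.4)), (np.float64(0.0926), np.float64(178.8))]
```

```bash
cat > plan.py <<'E'
from h import *
from scipy.spatial.transform import Rotation as Ro
def cur():
    o=ctrl.get_obs(); q=np.array(o['eef_rot']); return np.array(o['eef_pos']),Ro.from_quat(q[[1,2,3,0]]),o
def down(yaw_y):  # tool z down, jaws along world angle
    y=np.array([np.cos(yaw_y),np.sin(yaw_y),0]);z=np.array([0,0,-1.]);return np.c_[np.cross(y,z),y,z]
def seg(p0,R0,p1,R1,n,hand):
    R1=Ro.from_matrix(R1); rv=(R0.inv()*R1).as_rotvec(); out=[];p=p0.copy();R=R0
    dr=np.round(rv/n/np.pi,4)
    for i in range(n):
        s=np.round(R.inv().apply(p0+(p1-p0)*(i+1)/n-p)/.05,3)
        out.append((s,dr)); p=p+R.apply(s*.05); R=R*Ro.from_rotvec(dr*np.pi)
        print('{"slide":%s,"delta_rot":%s,"hand":%s}%s'%([float(v) for v in s],[float(v) for v in dr],hand,','if i%5<4 else'\n'))
    print('end err mm',((p-p1)*1e3).round(2),'deg',np.degrees((R.inv()*R1).magnitude()).round(2),'max slide',max(np.abs(a).max() for a,_ in out),'rot deg/row',np.linalg.norm(dr)*180)
    return p,R
E
python3 - <<'E'
from plan import *
p,R,_=cur()
p,R=seg(p,R,np.array([.534,-.119,.15]),down(np.radians(92)),20,1)
E
```

```text
{"slide":[-0.547, -0.564, 0.081],"delta_rot":[-0.0, -0.0, -0.0044],"hand":1},
{"slide":[-0.539, -0.571, 0.081],"delta_rot":[-0.0, -0.0, -0.0044],"hand":1},
{"slide":[-0.532, -0.579, 0.082],"delta_rot":[-0.0, -0.0, -0.0044],"hand":1},
{"slide":[-0.523, -0.586, 0.081],"delta_rot":[-0.0, -0.0, -0.0044],"hand":1},
{"slide":[-0.515, -0.593, 0.081],"delta_rot":[-0.0, -0.0, -0.0044],"hand":1}

{"slide":[-0.507, -0.6, 0.081],"delta_rot":[-0.0, -0.0, -0.0044],"hand":1},
{"slide":[-0.499, -0.607, 0.081],"delta_rot":[-0.0, -0.0, -0.0044],"hand":1},
{"slide":[-0.49, -0.614, 0.082],"delta_rot":[-0.0, -0.0, -0.0044],"hand":1},
{"slide":[-0.481, -0.621, 0.081],"delta_rot":[-0.0, -0.0, -0.0044],"hand":1},
{"slide":[-0.473, -0.627, 0.081],"delta_rot":[-0.0, -0.0, -0.0044],"hand":1}

{"slide":[-0.464, -0.634, 0.081],"delta_rot":[-0.0, -0.0, -0.0044],"hand":1},
{"slide":[-0.456, -0.64, 0.081],"delta_rot":[-0.0, -0.0, -0.0044],"hand":1},
{"slide":[-0.446, -0.646, 0.082],"delta_rot":[-0.0, -0.0, -0.0044],"hand":1},
{"slide":[-0.438, -0.653, 0.081],"delta_rot":[-0.0, -0.0, -0.0044],"hand":1},
{"slide":[-0.428, -0.658, 0.081],"delta_rot":[-0.0, -0.0, -0.0044],"hand":1}

{"slide":[-0.42, -0.665, 0.081],"delta_rot":[-0.0, -0.0, -0.0044],"hand":1},
{"slide":[-0.41, -0.67, 0.081],"delta_rot":[-0.0, -0.0, -0.0044],"hand":1},
{"slide":[-0.401, -0.675, 0.081],"delta_rot":[-0.0, -0.0, -0.0044],"hand":1},
{"slide":[-0.391, -0.682, 0.082],"delta_rot":[-0.0, -0.0, -0.0044],"hand":1},
{"slide":[-0.382, -0.686, 0.081],"delta_rot":[-0.0, -0.0, -0.0044],"hand":1}

end err mm [-0.01  0.   -0.01] deg 0.18 max slide 0.686 rot deg/row 0.792
```

Emit:
drive_tool --deltas '[{"slide":[0,0,0],"delta_rot":[0,0,-0.044],"hand":1},{"slide":[0,0,0],"delta_rot":[0,0,-0.044],"hand":1},{"slide":[-0.416,-0.767,0],"delta_rot":[0,0,0],"hand":1},{"slide":[-0.416,-0.767,0],"delta_rot":[0,0,0],"hand":1},{"slide":[-0.416,-0.767,0],"delta_rot":[0,0,0],"hand":1}]'

```text
time_s: 0.78
eef_pos: [0.203, 0.4448, 0.2309]
eef_rot: [-0.0, -0.019, 1.0, -0.0]
wrist_force: [-0.2, 0.6, 0.2]
opening: 0.999
```

Emit:
drive_tool --deltas '[{"slide":[-0.416,-0.767,0],"delta_rot":[0,0,0],"hand":1},{"slide":[-0.416,-0.767,0],"delta_rot":[0,0,0],"hand":1},{"slide":[-0.416,-0.767,0],"delta_rot":[0,0,0],"hand":1},{"slide":[-0.416,-0.767,0],"delta_rot":[0,0,0],"hand":1},{"slide":[-0.416,-0.767,0],"delta_rot":[0,0,0],"hand":1}]'

```text
time_s: 1.4
eef_pos: [0.3142, 0.2571, 0.2312]
eef_rot: [0.0, -0.019, 1.0, 0.0]
wrist_force: [0.1, -0.7, -0.4]
opening: 1.004
```

Emit:
drive_tool --deltas '[{"slide":[-0.416,-0.767,0],"delta_rot":[0,0,0],"hand":1},{"slide":[-0.416,-0.767,0],"delta_rot":[0,0,0],"hand":1},{"slide":[-0.416,-0.767,0],"delta_rot":[0,0,0],"hand":1},{"slide":[-0.416,-0.767,0],"delta_rot":[0,0,0],"hand":1},{"slide":[-0.416,-0.767,0],"delta_rot":[0,0,0],"hand":1}]'

```text
time_s: 2.02
eef_pos: [0.4254, 0.0693, 0.2312]
eef_rot: [0.0, -0.019, 1.0, 0.0]
wrist_force: [1.1, 0.4, 0.2]
opening: 1.001
```

Emit:
drive_tool --deltas '[{"slide":[-0.416,-0.767,0.27],"delta_rot":[0,0,0],"hand":1},{"slide":[-0.416,-0.767,0.27],"delta_rot":[0,0,0],"hand":1},{"slide":[-0.416,-0.767,0.27],"delta_rot":[0,0,0],"hand":1},{"slide":[-0.416,-0.767,0.27],"delta_rot":[0,0,0],"hand":1},{"slide":[-0.416,-0.767,0.27],"delta_rot":[0,0,0],"hand":1}]'

```text
time_s: 2.65
eef_pos: [0.5366, -0.1183, 0.163]
eef_rot: [-0.0, -0.019, 1.0, 0.0]
wrist_force: [0.8, 0.3, 1.0]
opening: 1.001
```

Tracking is exact. A wrist view to refine the block's pose.

Run:
```python
from h import *
c=snap('wrist','w1'); print(-c['R'].T@c['t'])
print(proj(c,[[.534,-.119,.03],[.4635,-.119,.03]]))
```

```text
[ 0.47077665 -0.1211252   0.30537128]
[[276.00570733 193.84841609]
 [279.33055739 105.57988223]]
```

View pics/w1.png

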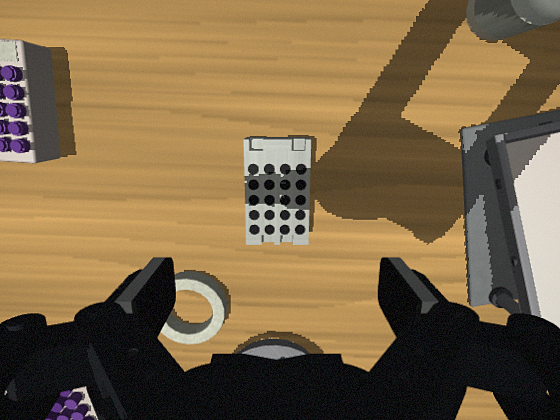

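Run:
```python
from plate import *
c=load('w1')
x,y,w,h=225,120,110,140
f=cv2.resize(c['frame'][y:y+h,x:x+w],None,fx=4,fy=4,interpolation=cv2.INTER_CUBIC)
hs=cv2.cvtColor(f,cv2.COLOR_RGB2HSV)
m=((hs[...,1]<60)).astype(np.uint8);m=cv2.morphologyEx(m,cv2.MORPH_OPEN,np.ones((7,7)))
k=cv2.findContours(m,cv2.RETR_EXTERNAL,cv2.CHAIN_APPROX_NONE)[0];k=max(k,key=cv2.contourArea)
ap=(cv2.approxPolyN(cv2.convexHull(k),4).reshape(-1,2)+.5)/4-.5+[x,y];print(ap)
W=onz(c,ap,.03);print(W.round(4),W.mean(0))
# dots
g=cv2.inRange(f,(0,0,0),(45,45,45));n,l,s,ce=cv2.connectedComponentsWithStats(g)
D=[(ce[i]+.5)/4-.5+[x,y] for i in range(1,n) if 250<s[i,4]<2500]
D=np.array(D);w=onz(c,D,.03);print(len(D));print(w.round(4).tolist())
```

```text
[[310.875 136.625]
 [308.125 244.125]
 [245.625 244.375]
 [242.875 136.625]]
[[ 0.4863 -0.093   0.03  ]
 [ 0.5776 -0.0896  0.03  ]
 [ 0.5798 -0.1436  0.03  ]
 [ 0.4883 -0.1471  0.03  ]] [ 0.53298536 -0.11831582  0.03      ]
20
[[0.5136, -0.1389, 0.03], [0.5133, -0.1256, 0.03], [0.5128, -0.1126, 0.03], [0.5125, -0.0996, 0.03], [0.5266, -0.1382, 0.03], [0.5262, -0.1252, 0.03], [0.5258, -0.1121, 0.03], [0.5253, -0.0992, 0.03], [0.5396, -0.1377, 0.03], [0.5391, -0.1246, 0.03], [0.5388, -0.1115, 0.03], [0.5382, -0.0987, 0.03], [0.5525, -0.1372, 0.03], [0.552, -0.1243, 0.03], [0.5517, -0.1113, 0.03], [0.5511, -0.0983, 0.03], [0.5655, -0.1367, 0.03], [0.5651, -0.1238, 0.03], [0.5646, -0.1109, 0.03], [0.5641, -0.0978, 0.03]]
```

Emit:
drive_tool --deltas '[{"slide":[0.07,0,0.8],"delta_rot":[0,0,0],"hand":1},{"slide":[0,0,0.8],"delta_rot":[0,0,0],"hand":1},{"slide":[0,0,0.8],"delta_rot":[0,0,0],"hand":1},{"slide":[0,0,0.5],"delta_rot":[0,0,0],"hand":1},{"slide":[0,0,0.3],"delta_rot":[0,0,0],"hand":1}]'

```text
time_s: 3.32
eef_pos: [0.5316, -0.1166, 0.0022]
eef_rot: [-0.001, -0.019, 1.0, 0.001]
wrist_force: [0.4, -0.7, 0.0]
opening: 1.003
```

Emit:
drive_tool --deltas '[{"slide":[0,0,0],"delta_rot":[0,0,0],"hand":0},{"slide":[0,0,0],"delta_rot":[0,0,0],"hand":0},{"slide":[0,0,0],"delta_rot":[0,0,0],"hand":0},{"slide":[0,0,0],"delta_rot":[0,0,0],"hand":0},{"slide":[0,0,0],"delta_rot":[0,0,0],"hand":0}]'

```text
time_s: 3.95
eef_pos: [0.5335, -0.1175, 0.005]
eef_rot: [0.001, -0.019, 1.0, -0.0]
wrist_force: [-1.7, 0.6, 6.8]
opening: 0.616
```

Run:
```python
from h import *
c=snap('wrist','w2');d=snap('scene','s2'); f=d['frame'][:,:,::-1]
cv2.imwrite('pics/s2c.png',cv2.resize(f[190:290,180:300],None,fx=6,fy=6,interpolation=cv2.INTER_CUBIC))
```

```text
(no output)
```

View pics/w2.png

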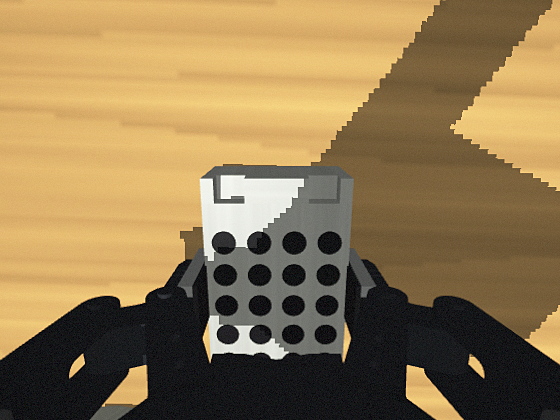

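View pics/s2c.png

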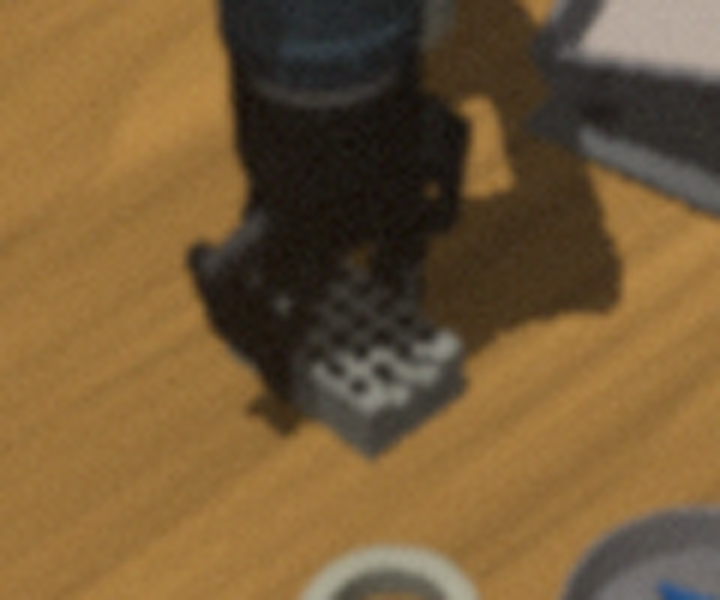

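Emit:
drive_tool --deltas '[{"slide":[0,0,-0.3],"delta_rot":[0,0,0],"hand":0},{"slide":[0,0,-0.6],"delta_rot":[0,0,0],"hand":0},{"slide":[0,0,-0.8],"delta_rot":[0,0,0],"hand":0},{"slide":[0,0,-0.8],"delta_rot":[0,0,0],"hand":0},{"slide":[0,0,-0.5],"delta_rot":[0,0,0],"hand":0}]'

```text
time_s: 4.68
eef_pos: [0.5331, -0.1173, 0.1566]
eef_rot: [0.001, -0.019, 1.0, -0.001]
wrist_force: [-0.0, 0.3, -2.6]
opening: 0.621
```

```bash
cat > sl.py <<'E'
from plan import *
S=np.load('slope.npz');RS,oS=S['R'],S['o']
RT=np.c_[-RS[:,0],RS[:,1],-RS[:,2]]  # tool over slope
def P(x,y,z): return oS+RS@np.array([x,y,z])
E
python3 - <<'E'
from sl import *
snap('wrist','w3')
p,R,o=cur();print(p,o['opening'],o['wrist_force'])
seg(p,R,P(.08,.062,.085),RT,10,0)
E
```

```text
[ 0.53470616 -0.1179613   0.15958172] 0.618365562236128 [ 1.2266411  -0.39416944  0.25626312]
{"slide":[-0.0, 0.432, 0.017],"delta_rot":[-0.0106, -0.0081, -0.0073],"hand":0},
{"slide":[-0.01, 0.43, 0.032],"delta_rot":[-0.0106, -0.0081, -0.0073],"hand":0},
{"slide":[-0.018, 0.43, 0.046],"delta_rot":[-0.0106, -0.0081, -0.0073],"hand":0},
{"slide":[-0.027, 0.427, 0.061],"delta_rot":[-0.0106, -0.0081, -0.0073],"hand":0},
{"slide":[-0.035, 0.423, 0.076],"delta_rot":[-0.0106, -0.0081, -0.0073],"hand":0}

{"slide":[-0.042, 0.421, 0.091],"delta_rot":[-0.0106, -0.0081, -0.0073],"hand":0},
{"slide":[-0.05, 0.415, 0.106],"delta_rot":[-0.0106, -0.0081, -0.0073],"hand":0},
{"slide":[-0.056, 0.411, 0.121],"delta_rot":[-0.0106, -0.0081, -0.0073],"hand":0},
{"slide":[-0.062, 0.406, 0.137],"delta_rot":[-0.0106, -0.0081, -0.0073],"hand":0},
{"slide":[-0.068, 0.399, 0.151],"delta_rot":[-0.0106, -0.0081, -0.0073],"hand":0}

end err mm [0.   0.02 0.01] deg 0.04 max slide 0.432 rot deg/row 2.73730232162982
```

View pics/w3.png

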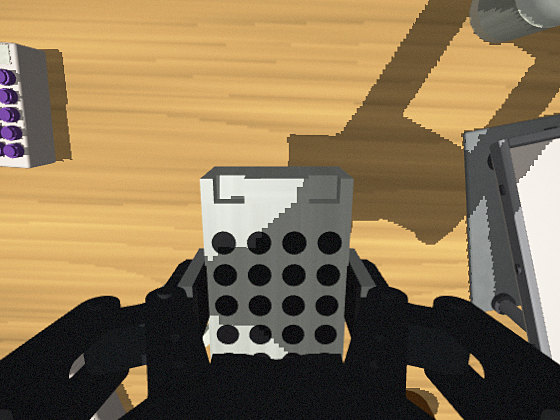

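Emit:
drive_tool --deltas '[{"slide":[0,0.432,0.017],"delta_rot":[-0.0106,-0.0081,-0.0073],"hand":0},{"slide":[-0.01,0.43,0.032],"delta_rot":[-0.0106,-0.0081,-0.0073],"hand":0},{"slide":[-0.018,0.43,0.046],"delta_rot":[-0.0106,-0.0081,-0.0073],"hand":0},{"slide":[-0.027,0.427,0.061],"delta_rot":[-0.0106,-0.0081,-0.0073],"hand":0},{"slide":[-0.035,0.423,0.076],"delta_rot":[-0.0106,-0.0081,-0.0073],"hand":0}]'

```text
time_s: 5.35
eef_pos: [0.5279, -0.0084, 0.149]
eef_rot: [0.062, -0.076, 0.992, 0.085]
wrist_force: [0.3, 0.6, -3.4]
opening: 0.621
```

Emit:
drive_tool --deltas '[{"slide":[-0.042,0.421,0.091],"delta_rot":[-0.0106,-0.0081,-0.0073],"hand":0},{"slide":[-0.05,0.415,0.106],"delta_rot":[-0.0106,-0.0081,-0.0073],"hand":0},{"slide":[-0.056,0.411,0.121],"delta_rot":[-0.0106,-0.0081,-0.0073],"hand":0},{"slide":[-0.062,0.406,0.137],"delta_rot":[-0.0106,-0.0081,-0.0073],"hand":0},{"slide":[-0.068,0.399,0.151],"delta_rot":[-0.0106,-0.0081,-0.0073],"hand":0}]'

```text
time_s: 5.98
eef_pos: [0.5238, 0.0993, 0.1447]
eef_rot: [0.123, -0.132, 0.969, 0.168]
wrist_force: [-0.6, -0.2, -2.4]
opening: 0.619
```

Run:
```python
from sl import *
c=snap('scene','s4');w=snap('wrist','w4');snap('top','t4')
f=c['frame'][:,:,::-1]
cv2.imwrite('pics/s4c.png',np.hstack([cv2.resize(f[110:240,230:370],None,fx=4,fy=4,interpolation=cv2.INTER_CUBIC)]))
p,R,o=cur();print(RS.T@(p-oS),np.degrees((R.inv()*Ro.from_matrix(RT)).as_rotvec()),o['wrist_force'],o['q'])
seg(p,R,P(.08,.062,.012),RT,5,0)
```

```text
[0.07564071 0.06224973 0.07988487] [ 0.20452649 -0.3839846  -0.2058614 ] [ 0.62077302 -0.08418652 -3.54178768] [-0.28951027  0.07107642  1.98197906  0.47430585  1.0504851  -2.36232894]
{"slide":[-0.019, -0.002, 0.271],"delta_rot":[0.0002, -0.0004, -0.0002],"hand":0},
{"slide":[-0.019, -0.002, 0.272],"delta_rot":[0.0002, -0.0004, -0.0002],"hand":0},
{"slide":[-0.019, -0.001, 0.271],"delta_rot":[0.0002, -0.0004, -0.0002],"hand":0},
{"slide":[-0.018, -0.002, 0.272],"delta_rot":[0.0002, -0.0004, -0.0002],"hand":0},
{"slide":[-0.018, -0.001, 0.271],"delta_rot":[0.0002, -0.0004, -0.0002],"hand":0}

end err mm [ 0.   -0.01  0.01] deg 0.04 max slide 0.272 rot deg/row 0.08818163074019442
```

View pics/s4c.png

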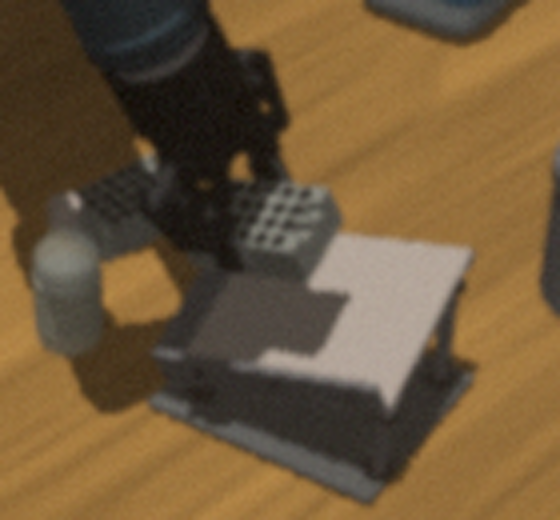

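View pics/w4.png

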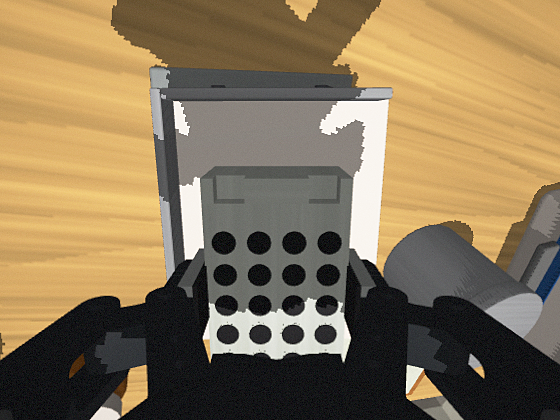

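Emit:
drive_tool --deltas '[{"slide":[-0.019,0,0.27],"delta_rot":[0,-0.001,0],"hand":0},{"slide":[-0.019,0,0.27],"delta_rot":[0,0,0],"hand":0},{"slide":[-0.019,0,0.27],"delta_rot":[0,0,0],"hand":0},{"slide":[-0.019,0,0.27],"delta_rot":[0,0,0],"hand":0},{"slide":[-0.019,0,0.27],"delta_rot":[0,0,0],"hand":0}]'

```text
time_s: 6.75
eef_pos: [0.5425, 0.1241, 0.0839]
eef_rot: [0.124, -0.132, 0.969, 0.168]
wrist_force: [1.2, -0.4, -3.0]
opening: 0.62
```

Run:
```python
from sl import *
w=snap('wrist','w5')
p,R,o=cur();print(RS.T@(p-oS),np.degrees((R.inv()*Ro.from_matrix(RT)).as_rotvec()),o['wrist_force'])
M=[P(*a) for a in [(0,0,0),(0,.134,0),(-.006,-.006,.024),(0,0,.024)]]
q=proj(w,M);print(q.round(1));f=w['frame'][:,:,::-1].copy()
for a in q: cv2.circle(f,tuple(int(v) for v in a),4,(0,0,255),1)
cv2.imwrite('pics/w5c.png',f)
```

```text
[0.08027654 0.06246296 0.01050877] [ 0.26496122 -0.20647267 -0.25336052] [-0.88089761 -0.88811266 -3.2939614 ]
[[131.3  79. ]
 [443.5  77.9]
 [ 85.2  54.4]
 [104.1  72.1]]
```

View pics/w5c.png

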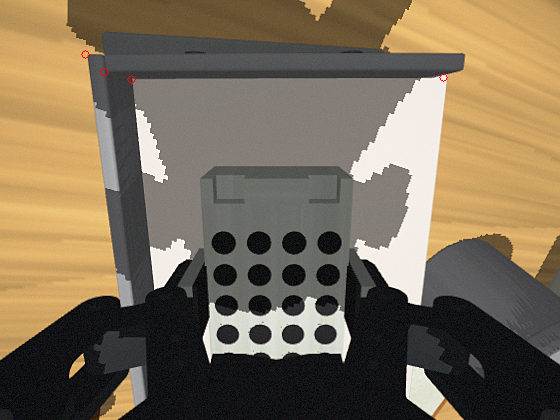

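Emit:
drive_tool --deltas '[{"slide":[0,0,0.04],"delta_rot":[0,0,0],"hand":0},{"slide":[0,0,0.04],"delta_rot":[0,0,0],"hand":0},{"slide":[0,0,0.03],"delta_rot":[0,0,0],"hand":0},{"slide":[0,0,0],"delta_rot":[0,0,0],"hand":0},{"slide":[0,0,0],"delta_rot":[0,0,0],"hand":0}]'

```text
time_s: 7.42
eef_pos: [0.5435, 0.1256, 0.0802]
eef_rot: [0.125, -0.132, 0.969, 0.167]
wrist_force: [0.1, -0.0, -2.6]
opening: 0.617
```

Run:
```python
from sl import *
p,R,o=cur();print(RS.T@(p-oS),o['wrist_force'])
```

```text
[0.08154049 0.06214152 0.00764873] [ 0.05747373 -0.0050075  -2.56783212]
```

Emit:
drive_tool --deltas '[{"slide":[0,0,0.03],"delta_rot":[0,0,0],"hand":0},{"slide":[0,0,0.03],"delta_rot":[0,0,0],"hand":0},{"slide":[0,0,0],"delta_rot":[0,0,0],"hand":0},{"slide":[0,0,0],"delta_rot":[0,0,0],"hand":0},{"slide":[0,0,0],"delta_rot":[0,0,0],"hand":0}]'

```text
time_s: 8.05
eef_pos: [0.5462, 0.1255, 0.0802]
eef_rot: [0.127, -0.132, 0.969, 0.167]
wrist_force: [-8.4, -7.9, 18.3]
opening: 0.618
```

Run:
```python
from sl import *
p,R,o=cur();print(RS.T@(p-oS),o['wrist_force'])
```

```text
[0.08405183 0.06127321 0.00709209] [-8.3703486  -7.91184057 18.30443878]
```

Emit:
drive_tool --deltas '[{"slide":[0,0,-0.04],"delta_rot":[0,0,0],"hand":0},{"slide":[0,0,0],"delta_rot":[0,0,0],"hand":1},{"slide":[0,0,0],"delta_rot":[0,0,0],"hand":1},{"slide":[0,0,-0.5],"delta_rot":[0,0,0],"hand":1},{"slide":[0,0,-1],"delta_rot":[0,0,0],"hand":1}]'

```text
time_s: 8.68
eef_pos: [0.5271, 0.0999, 0.1463]
eef_rot: [0.122, -0.132, 0.969, 0.169]
wrist_force: [0.4, 0.2, 0.1]
opening: 0.999
```

Run:
```python
from sl import *
w=snap('wrist','w6');c=snap('scene','s6');f=c['frame'][:,:,::-1]
cv2.imwrite('pics/s6c.png',np.hstack([cv2.resize(f[110:240,230:370],None,fx=4,fy=4,interpolation=cv2.INTER_CUBIC)]))
M=[P(a,b,.03) for a in (0,.09) for b in(0,.054)]+[P(.045,.027,.03)]
q=proj(w,M);f=w['frame'][:,:,::-1].copy()
for a in q: cv2.circle(f,tuple(int(v) for v in a),4,(0,0,255),1)
cv2.imwrite('pics/w6c.png',f);print(q.round())
```

```text
[[160.  90.]
 [260.  90.]
 [173. 246.]
 [262. 246.]
 [214. 173.]]
```

View pics/w6c.png

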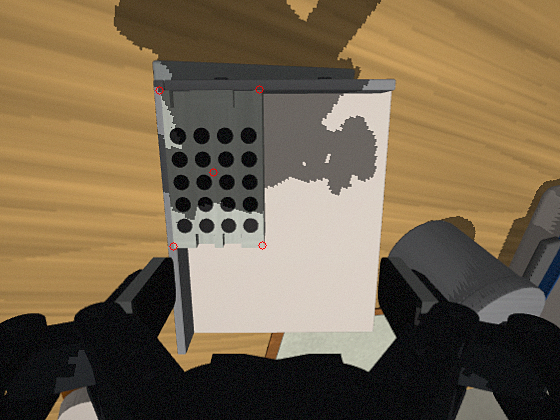

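View pics/s6c.png

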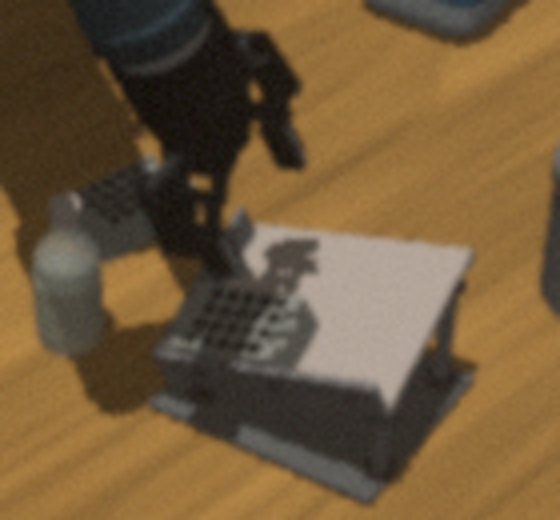

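Run:
```python
from sl import *
def dots(c,box,thr=45):
    x,y,w,h=box;f=cv2.resize(c['frame'][y:y+h,x:x+w],None,fx=4,fy=4,interpolation=cv2.INTER_CUBIC)
    g=cv2.inRange(f,(0,0,0),(thr,)*3);n,l,s,ce=cv2.connectedComponentsWithStats(g)
    return np.array([(ce[i]+.5)/4-.5+[x,y] for i in range(1,n) if 150<s[i,4]<6000 and abs(s[i,2]-s[i,3])<.5*s[i,2]])
a=load('w1');D=onz(a,dots(a,(225,120,110,140)),.03);yaw=np.radians(2.2)
print(len(D),'dot mean rel centre',D.mean(0)-[.53299,-.1183,.03])
c=load('w6');q=dots(c,(165,120,95,115));o,d=ray(c,q);n=RS[:,2];pl=P(0,0,.03)
t=((pl-o)@n)/(d@n);W=(o+d*t[:,None]-oS)@RS
print(len(q));W=W[np.argsort(W[:,0])]
for r in W.reshape(5,4,3): print(r[np.argsort(r[:,1])][:,:2].round(4).tolist())
print('mean',W.mean(0))
x=np.arctan2(np.linalg.lstsq(np.c_[W[:,0],np.ones(20)]-0,W[:,1],rcond=None)[0][0],1);print(x)
```

```text
20 dot mean rel centre [ 5.92249390e-03  8.63749342e-05 -1.73472348e-17]
20
[[0.024, 0.0079], [0.0241, 0.0209], [0.0241, 0.034], [0.0241, 0.0472]]
[[0.0372, 0.0078], [0.0372, 0.0209], [0.0372, 0.034], [0.0373, 0.0472]]
[[0.0504, 0.0077], [0.0504, 0.0209], [0.0504, 0.034], [0.0504, 0.0472]]
[[0.0636, 0.0077], [0.0632, 0.0208], [0.0632, 0.0342], [0.0636, 0.0472]]
[[0.0766, 0.0076], [0.0767, 0.0208], [0.0767, 0.0338], [0.0768, 0.0467]]
mean [0.05036375 0.02741707 0.03      ]
-0.0033250878876293424
```

Run:
```python
from sl import *
p,R,o=cur();print(p)
seg(p,R,np.array([.469,-.336,.19]),down(np.radians(89)),15,1)
```

```text
[0.53149504 0.0977427  0.15203713]
{"slide":[0.186, -0.487, -0.269],"delta_rot":[0.0072, 0.0054, 0.006],"hand":1},
{"slide":[0.181, -0.496, -0.254],"delta_rot":[0.0072, 0.0054, 0.006],"hand":1},
{"slide":[0.176, -0.506, -0.24],"delta_rot":[0.0072, 0.0054, 0.006],"hand":1},
{"slide":[0.171, -0.513, -0.226],"delta_rot":[0.0072, 0.0054, 0.006],"hand":1},
{"slide":[0.164, -0.522, -0.211],"delta_rot":[0.0072, 0.0054, 0.006],"hand":1}

{"slide":[0.158, -0.53, -0.197],"delta_rot":[0.0072, 0.0054, 0.006],"hand":1},
{"slide":[0.151, -0.537, -0.181],"delta_rot":[0.0072, 0.0054, 0.006],"hand":1},
{"slide":[0.144, -0.543, -0.168],"delta_rot":[0.0072, 0.0054, 0.006],"hand":1},
{"slide":[0.136, -0.55, -0.152],"delta_rot":[0.0072, 0.0054, 0.006],"hand":1},
{"slide":[0.128, -0.555, -0.138],"delta_rot":[0.0072, 0.0054, 0.006],"hand":1}

{"slide":[0.12, -0.561, -0.122],"delta_rot":[0.0072, 0.0054, 0.006],"hand":1},
{"slide":[0.111, -0.566, -0.109],"delta_rot":[0.0072, 0.0054, 0.006],"hand":1},
{"slide":[0.102, -0.57, -0.093],"delta_rot":[0.0072, 0.0054, 0.006],"hand":1},
{"slide":[0.093, -0.573, -0.079],"delta_rot":[0.0072, 0.0054, 0.006],"hand":1},
{"slide":[0.084, -0.577, -0.064],"delta_rot":[0.0072, 0.0054, 0.006],"hand":1}

end err mm [-0.02  0.01 -0.03] deg 0.13 max slide 0.577 rot deg/row 1.9469976887505542
```

Emit:
drive_tool --deltas '[{"slide":[0.186,-0.487,-0.269],"delta_rot":[0.0072,0.0054,0.006],"hand":1},{"slide":[0.181,-0.496,-0.254],"delta_rot":[0.0072,0.0054,0.006],"hand":1},{"slide":[0.176,-0.506,-0.24],"delta_rot":[0.0072,0.0054,0.006],"hand":1},{"slide":[0.171,-0.513,-0.226],"delta_rot":[0.0072,0.0054,0.006],"hand":1},{"slide":[0.164,-0.522,-0.211],"delta_rot":[0.0072,0.0054,0.006],"hand":1}]'

```text
time_s: 9.4
eef_pos: [0.5079, -0.0458, 0.1595]
eef_rot: [0.082, -0.085, 0.987, 0.112]
wrist_force: [1.0, -0.1, -0.2]
opening: 0.996
```

Emit:
drive_tool --deltas '[{"slide":[0.158,-0.53,-0.197],"delta_rot":[0.0072,0.0054,0.006],"hand":1},{"slide":[0.151,-0.537,-0.181],"delta_rot":[0.0072,0.0054,0.006],"hand":1},{"slide":[0.144,-0.543,-0.168],"delta_rot":[0.0072,0.0054,0.006],"hand":1},{"slide":[0.136,-0.55,-0.152],"delta_rot":[0.0072,0.0054,0.006],"hand":1},{"slide":[0.128,-0.555,-0.138],"delta_rot":[0.0072,0.0054,0.006],"hand":1}]'

```text
time_s: 10.02
eef_pos: [0.4874, -0.1916, 0.1726]
eef_rot: [0.039, -0.038, 0.997, 0.056]
wrist_force: [0.5, -0.7, 1.1]
opening: 0.997
```

Emit:
drive_tool --deltas '[{"slide":[0.12,-0.561,-0.122],"delta_rot":[0.0072,0.0054,0.006],"hand":1},{"slide":[0.111,-0.566,-0.109],"delta_rot":[0.0072,0.0054,0.006],"hand":1},{"slide":[0.102,-0.57,-0.093],"delta_rot":[0.0072,0.0054,0.006],"hand":1},{"slide":[0.093,-0.573,-0.079],"delta_rot":[0.0072,0.0054,0.006],"hand":1},{"slide":[0.084,-0.577,-0.064],"delta_rot":[0.0072,0.0054,0.006],"hand":1}]'

```text
time_s: 10.65
eef_pos: [0.4667, -0.3366, 0.1852]
eef_rot: [-0.003, 0.009, 1.0, -0.0]
wrist_force: [0.2, 1.0, -0.6]
opening: 1.0
```

Run:
```python
from sl import *
c=snap('wrist','w7');t=snap('top','t7');p,R,o=cur();print(p)
x,y,w,h=200,90,160,180
f=cv2.resize(c['frame'][y:y+h,x:x+w],None,fx=4,fy=4,interpolation=cv2.INTER_CUBIC);cv2.imwrite('pics/w7c.png',cv2.resize(c['frame'][:,:,::-1],None,fx=1.4,fy=1.4))
```

```text
[ 0.46688532 -0.33788382  0.18557035]
```

View pics/w7c.png

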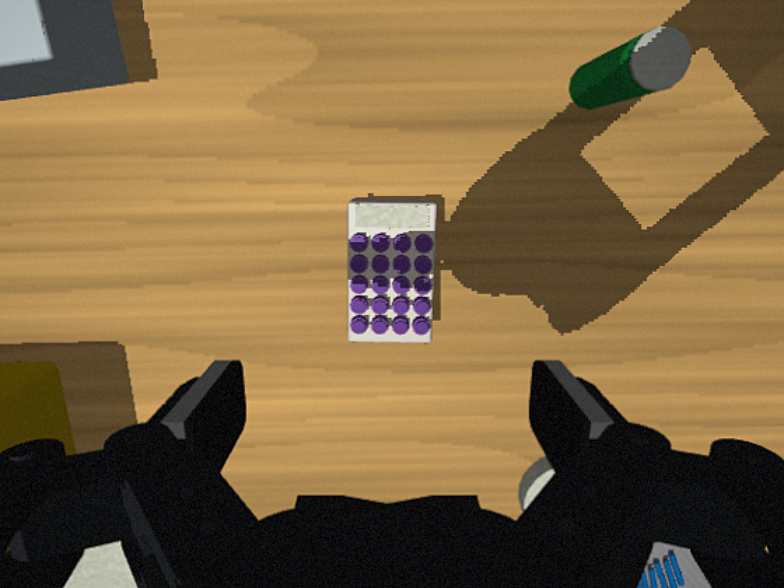

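View pics/t7.png

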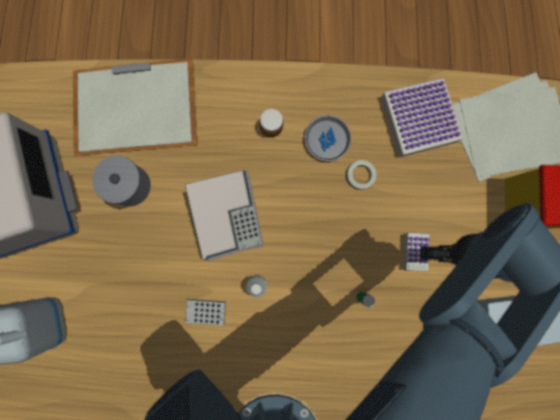

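```bash
cat > rk.py <<'E'
from sl import *
def poly(c,box,fn):
    x,y,w,h=box;f=cv2.resize(c['frame'][y:y+h,x:x+w],None,fx=4,fy=4,interpolation=cv2.INTER_CUBIC)
    m=fn(cv2.cvtColor(f,cv2.COLOR_RGB2HSV)).astype(np.uint8);m=cv2.morphologyEx(m,cv2.MORPH_CLOSE,np.ones((21,21)));m=cv2.morphologyEx(m,cv2.MORPH_OPEN,np.ones((15,15)))
    k=max(cv2.findContours(m,cv2.RETR_EXTERNAL,cv2.CHAIN_APPROX_NONE)[0],key=cv2.contourArea)
    return (cv2.approxPolyN(cv2.convexHull(k),4).reshape(-1,2)+.5)/4-.5+[x,y]
E
python3 - <<'E'
from rk import *
c=load('w7')
for S,V in((60,95),(50,110),(70,85)):
    q=poly(c,(235,130,90,125),lambda h:((h[...,1]<S)&(h[...,2]>V))|((h[...,0]>118)&(h[...,0]<165)&(h[...,1]>60)))
    W=onz(c,q,.04);print(q.tolist(),W.round(4)[:,:2].tolist(),W.mean(0),[np.linalg.norm(W[i]-W[i-1]).round(4) for i in range(4)])
def purple(c,box):
    x,y,w,h=box;f=cv2.resize(c['frame'][y:y+h,x:x+w],None,fx=4,fy=4,interpolation=cv2.INTER_CUBIC)
    h=cv2.cvtColor(f,cv2.COLOR_RGB2HSV);m=((h[...,0]>118)&(h[...,0]<165)&(h[...,1]>70)).astype(np.uint8)
    m=cv2.morphologyEx(m,cv2.MORPH_OPEN,np.ones((9,9)))
    n,l,s,ce=cv2.connectedComponentsWithStats(m);return [((ce[i]+.5)/4-.5+[x,y]).round(1).tolist()+[int(s[i,4])] for i in range(1,n)]
Q=purple(c,(235,130,90,125));print(len(Q),Q)
E
```

```text
[[311.625, 144.375], [307.625, 244.375], [248.375, 243.625], [247.875, 143.625]] [[0.4242, -0.3068], [0.5132, -0.3097], [0.5116, -0.3631], [0.4226, -0.3601]] [ 0.46789282 -0.33492582  0.04      ] [np.float64(0.0533), np.float64(0.0891), np.float64(0.0535), np.float64(0.089)]
[[311.625, 144.375], [307.375, 244.125], [248.375, 244.125], [247.875, 143.875]] [[0.4242, -0.3068], [0.513, -0.3099], [0.5121, -0.3632], [0.4228, -0.3601]] [ 0.4680034  -0.33498926  0.04      ] [np.float64(0.0534), np.float64(0.0889), np.float64(0.0533), np.float64(0.0893)]
[[307.625, 244.375], [248.125, 244.375], [247.875, 141.875], [311.875, 141.125]] [[0.5132, -0.3097], [0.5123, -0.3634], [0.4212, -0.3601], [0.4215, -0.3066]] [ 0.46704247 -0.33492862  0.04      ] [np.float64(0.0918), np.float64(0.0537), np.float64(0.0912), np.float64(0.0535)]
20 [[256.0, 172.9, 2136], [271.4, 173.1, 2096], [286.8, 173.4, 2113], [302.2, 173.5, 2115], [256.0, 187.9, 2087], [271.3, 188.2, 2066], [286.5, 188.4, 2076], [301.7, 188.7, 2076], [256.1, 202.7, 2019], [271.2, 203.0, 2060], [286.2, 203.2, 2040], [301.3, 203.4, 2035], [256.1, 217.1, 2028], [270.9, 217.4, 2030], [285.8, 217.8, 2018], [300.7, 217.9, 2008], [256.1, 231.3, 1987], [270.8, 231.6, 1998], [285.5, 231.9, 1969], [300.2, 232.1, 2003]]
```

Emit:
drive_tool --deltas '[{"slide":[0.02,0.02,0.8],"delta_rot":[0,0,0.005],"hand":1},{"slide":[0,0,0.8],"delta_rot":[0,0,0],"hand":1},{"slide":[0,0,0.8],"delta_rot":[0,0,0],"hand":1},{"slide":[0,0,0.6],"delta_rot":[0,0,0],"hand":1},{"slide":[0,0,0.3],"delta_rot":[0,0,0],"hand":1}]'

```text
time_s: 11.38
eef_pos: [0.4643, -0.3324, 0.0182]
eef_rot: [-0.004, 0.016, 1.0, 0.001]
wrist_force: [-0.2, -0.4, 0.5]
opening: 1.001
```

Emit:
drive_tool --deltas '[{"slide":[0,0,0.3],"delta_rot":[0,0,0],"hand":1},{"slide":[0,0,0],"delta_rot":[0,0,0],"hand":1},{"slide":[0,0,0],"delta_rot":[0,0,0],"hand":1},{"slide":[0,0,0],"delta_rot":[0,0,0],"hand":1},{"slide":[0,0,0],"delta_rot":[0,0,0],"hand":1}]'

```text
time_s: 12.0
eef_pos: [0.4654, -0.3339, 0.0059]
eef_rot: [-0.002, 0.016, 1.0, -0.0]
wrist_force: [-0.7, -0.4, -0.6]
opening: 0.999
```

Run:
```python
from sl import *
for i in range(3):
    c=ctrl.camera('wrist');p,R,o=cur();print(p,R.as_matrix().round(4).tolist(),o['wrist_force'])
```

```text
[ 0.46529939 -0.33378532  0.00570477] [[-0.9995, 0.0316, -0.0052], [0.0316, 0.9995, -0.0001], [0.0051, -0.0003, -1.0]] [ 0.49513215  0.28914324 -0.11728132]
[ 0.46520364 -0.33371635  0.00554241] [[-0.9995, 0.0317, -0.0053], [0.0317, 0.9995, 0.0001], [0.0053, -0.0001, -1.0]] [-0.37774949  0.00860863  0.04320262]
[ 0.46513368 -0.33364085  0.0054092 ] [[-0.9995, 0.0317, -0.0055], [0.0317, 0.9995, 0.0002], [0.0055, 0.0001, -1.0]] [ 0.87638861  1.39061008 -0.10139395]
```

Emit:
drive_tool --deltas '[{"slide":[-0.06,-0.03,-0.07],"delta_rot":[0,-0.0017,0],"hand":1},{"slide":[0,0,0],"delta_rot":[0,0,0],"hand":1},{"slide":[0,0,0],"delta_rot":[0,0,0],"hand":0},{"slide":[0,0,0],"delta_rot":[0,0,0],"hand":0},{"slide":[0,0,0],"delta_rot":[0,0,0],"hand":0}]'

```text
time_s: 12.78
eef_pos: [0.4682, -0.3353, 0.0088]
eef_rot: [-0.0, 0.016, 1.0, 0.0]
wrist_force: [0.4, -0.3, 3.1]
opening: 0.622
```

Emit:
drive_tool --deltas '[{"slide":[0,0,0],"delta_rot":[0,0,0],"hand":0},{"slide":[0,0,0],"delta_rot":[0,0,0],"hand":0},{"slide":[0,0,0],"delta_rot":[0,0,0],"hand":0},{"slide":[0,0,0],"delta_rot":[0,0,0],"hand":0},{"slide":[0,0,0],"delta_rot":[0,0,0],"hand":0}]'

```text
time_s: 13.4
eef_pos: [0.4681, -0.3353, 0.0088]
eef_rot: [-0.0, 0.016, 1.0, 0.0]
wrist_force: [0.9, 0.2, 3.7]
opening: 0.624
```

Run:
```python
from sl import *
c=snap('wrist','w8');p,R,o=cur();print(p,R.as_matrix().round(4).tolist(),o['wrist_force'],o['opening'])
```

```text
[ 0.46813396 -0.33528124  0.00878685] [[-0.9995, 0.0316, -0.0002], [0.0316, 0.9995, 0.0001], [0.0002, 0.0001, -1.0]] [0.26855394 0.06102374 4.67681868] 0.6207341793096426
```

View pics/w8.png

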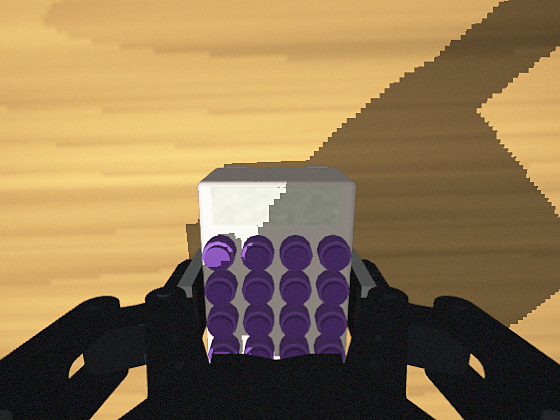

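Run:
```python
from rk import *
c=load('w8');f=c['frame'].astype(int)
# rows of front top edge at several columns; cols of the sides at several rows
for u in(210,240,250,320,340): print(u,f[165:192,u].sum(1).tolist())
for v in(195,215): print(v,f[v,192:212].sum(1).tolist(),f[v,345:362].sum(1).tolist())
```

```text
210 [583, 578, 563, 560, 564, 563, 579, 487, 294, 287, 296, 313, 304, 296, 294, 299, 414, 563, 672, 694, 719, 742, 746, 751, 749, 750, 748]
240 [302, 310, 367, 293, 299, 295, 315, 317, 308, 326, 309, 313, 314, 309, 299, 302, 431, 558, 682, 677, 718, 735, 680, 718, 713, 708, 712]
250 [305, 297, 303, 301, 311, 303, 314, 306, 303, 309, 304, 312, 314, 305, 296, 297, 425, 562, 664, 681, 706, 733, 680, 704, 698, 700, 702]
320 [306, 318, 352, 294, 297, 298, 306, 308, 305, 313, 307, 294, 311, 303, 299, 298, 335, 360, 390, 382, 384, 380, 366, 377, 389, 386, 390]
340 [285, 276, 269, 280, 268, 299, 308, 313, 302, 310, 310, 312, 315, 307, 309, 317, 328, 362, 391, 372, 384, 398, 366, 397, 395, 382, 390]
195 [509, 513, 513, 514, 512, 503, 522, 724, 727, 743, 750, 751, 749, 750, 749, 749, 749, 750, 751, 725] [401, 397, 396, 400, 413, 396, 399, 383, 365, 347, 281, 235, 255, 253, 253, 258, 246]
215 [537, 533, 533, 530, 533, 540, 517, 508, 728, 726, 738, 751, 749, 747, 749, 750, 747, 748, 750, 748] [397, 400, 400, 404, 395, 402, 375, 383, 342, 254, 243, 240, 247, 242, 262, 246, 247]
```

Run:
```python
from rk import *
c=load('w8');p,R,o=cur()
T=lambda q,z:(onz(c,q,z)-p)@R.as_matrix()
print(T([(210,181.3),(240,181.3),(340,181.3)],.039)*1e3)
print(T([(198.5,195),(354.7,195),(199.5,215),(353.2,215)],.04)*1e3)
```

```text
[[ 44.39173099 -22.60589634 -30.2053221 ]
 [ 44.38385307 -12.54160687 -30.20473702]
 [ 44.36837209  20.98759948 -30.20278561]]
[[ 39.91266315 -26.5132644  -31.20647247]
 [ 39.88530717  25.96414165 -31.2034189 ]
 [ 32.90642093 -26.59226186 -31.20792016]
 [ 32.87961848  25.86810144 -31.20486748]]
```

Emit:
drive_tool --deltas '[{"slide":[0,0,-0.3],"delta_rot":[0,0,0],"hand":0},{"slide":[0,0,-0.6],"delta_rot":[0,0,0],"hand":0},{"slide":[0,0,-0.8],"delta_rot":[0,0,0],"hand":0},{"slide":[0,0,-0.8],"delta_rot":[0,0,0],"hand":0},{"slide":[0,0,-0.6],"delta_rot":[0,0,0],"hand":0}]'

```text
time_s: 14.08
eef_pos: [0.4681, -0.3351, 0.1659]
eef_rot: [0.0, 0.016, 1.0, -0.0]
wrist_force: [0.9, -0.6, -1.6]
opening: 0.618
```

Run:
```python
from sl import *
snap('wrist','w9');p,R,o=cur();print(p,o['opening'],o['wrist_force'])
# assume settled command height
seg(np.array([.4681,-.3353,.1638]),R,P(.0441,.0279,.10),RT,15,0)
```

```text
[ 0.46973727 -0.33670092  0.17001264] 0.6229520672764034 [ 1.70988997 -1.0729402   1.86174194]
{"slide":[-0.027, 0.52, 0.024],"delta_rot":[-0.0073, -0.0052, -0.0063],"hand":0},
{"slide":[-0.036, 0.518, 0.037],"delta_rot":[-0.0073, -0.0052, -0.0063],"hand":0},
{"slide":[-0.046, 0.517, 0.049],"delta_rot":[-0.0073, -0.0052, -0.0063],"hand":0},
{"slide":[-0.055, 0.514, 0.062],"delta_rot":[-0.0073, -0.0052, -0.0063],"hand":0},
{"slide":[-0.065, 0.512, 0.074],"delta_rot":[-0.0073, -0.0052, -0.0063],"hand":0}

{"slide":[-0.073, 0.508, 0.088],"delta_rot":[-0.0073, -0.0052, -0.0063],"hand":0},
{"slide":[-0.081, 0.505, 0.1],"delta_rot":[-0.0073, -0.0052, -0.0063],"hand":0},
{"slide":[-0.09, 0.501, 0.113],"delta_rot":[-0.0073, -0.0052, -0.0063],"hand":0},
{"slide":[-0.098, 0.495, 0.127],"delta_rot":[-0.0073, -0.0052, -0.0063],"hand":0},
{"slide":[-0.105, 0.491, 0.139],"delta_rot":[-0.0073, -0.0052, -0.0063],"hand":0}

{"slide":[-0.113, 0.486, 0.152],"delta_rot":[-0.0073, -0.0052, -0.0063],"hand":0},
{"slide":[-0.119, 0.479, 0.165],"delta_rot":[-0.0073, -0.0052, -0.0063],"hand":0},
{"slide":[-0.127, 0.473, 0.178],"delta_rot":[-0.0073, -0.0052, -0.0063],"hand":0},
{"slide":[-0.132, 0.467, 0.191],"delta_rot":[-0.0073, -0.0052, -0.0063],"hand":0},
{"slide":[-0.138, 0.459, 0.204],"delta_rot":[-0.0073, -0.0052, -0.0063],"hand":0}

end err mm [-0.02  0.01 -0.02] deg 0.09 max slide 0.52 rot deg/row 1.971965516939888
```

View pics/w9.png

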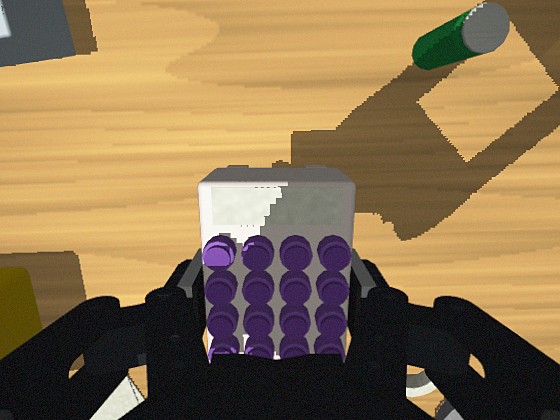

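Rack held, unchanged in the fingers (front edge still at row 181, paper strip at the robot-facing end). On to above the block.

Emit:
drive_tool --deltas '[{"slide":[-0.027,0.52,0.024],"delta_rot":[-0.0073,-0.0052,-0.0063],"hand":0},{"slide":[-0.036,0.518,0.037],"delta_rot":[-0.0073,-0.0052,-0.0063],"hand":0},{"slide":[-0.046,0.517,0.049],"delta_rot":[-0.0073,-0.0052,-0.0063],"hand":0},{"slide":[-0.055,0.514,0.062],"delta_rot":[-0.0073,-0.0052,-0.0063],"hand":0},{"slide":[-0.065,0.512,0.074],"delta_rot":[-0.0073,-0.0052,-0.0063],"hand":0}]'

```text
time_s: 14.75
eef_pos: [0.4788, -0.2034, 0.1573]
eef_rot: [0.042, -0.034, 0.997, 0.058]
wrist_force: [0.0, 0.1, -0.9]
opening: 0.623
```

Emit:
drive_tool --deltas '[{"slide":[-0.073,0.508,0.088],"delta_rot":[-0.0073,-0.0052,-0.0063],"hand":0},{"slide":[-0.081,0.505,0.1],"delta_rot":[-0.0073,-0.0052,-0.0063],"hand":0},{"slide":[-0.09,0.501,0.113],"delta_rot":[-0.0073,-0.0052,-0.0063],"hand":0},{"slide":[-0.098,0.495,0.127],"delta_rot":[-0.0073,-0.0052,-0.0063],"hand":0},{"slide":[-0.105,0.491,0.139],"delta_rot":[-0.0073,-0.0052,-0.0063],"hand":0}]'

```text
time_s: 15.38
eef_pos: [0.4897, -0.0742, 0.1515]
eef_rot: [0.083, -0.083, 0.986, 0.114]
wrist_force: [-0.5, 0.4, -1.9]
opening: 0.622
```

Emit:
drive_tool --deltas '[{"slide":[-0.113,0.486,0.152],"delta_rot":[-0.0073,-0.0052,-0.0063],"hand":0},{"slide":[-0.119,0.479,0.165],"delta_rot":[-0.0073,-0.0052,-0.0063],"hand":0},{"slide":[-0.127,0.473,0.178],"delta_rot":[-0.0073,-0.0052,-0.0063],"hand":0},{"slide":[-0.132,0.467,0.191],"delta_rot":[-0.0073,-0.0052,-0.0063],"hand":0},{"slide":[-0.138,0.459,0.204],"delta_rot":[-0.0073,-0.0052,-0.0063],"hand":0}]'

```text
time_s: 16.0
eef_pos: [0.5005, 0.0555, 0.1455]
eef_rot: [0.124, -0.132, 0.969, 0.169]
wrist_force: [-0.1, 0.7, -2.1]
opening: 0.619
```

Emit:
drive_tool --deltas '[{"slide":[0,0,0.2],"delta_rot":[0,0,0],"hand":0},{"slide":[0,0,0.2],"delta_rot":[0,0,0],"hand":0},{"slide":[0,0,0],"delta_rot":[0,0,0],"hand":0},{"slide":[0,0,0],"delta_rot":[0,0,0],"hand":0},{"slide":[0,0,0],"delta_rot":[0,0,0],"hand":0}]'

```text
time_s: 16.62
eef_pos: [0.5046, 0.0605, 0.1276]
eef_rot: [0.124, -0.131, 0.969, 0.168]
wrist_force: [-0.6, -1.4, -1.0]
opening: 0.622
```

```bash
cat > st.py <<'E'
from sl import *
ctrl.camera('top')
p,R,o=cur();print('t',o['time_s'],'slope mm',(RS.T@(p-oS)*1e3).round(2),'roterr deg',np.degrees((R.inv()*Ro.from_matrix(RT)).as_rotvec()).round(2),'F slope',(RS.T@o['wrist_force']).round(1),'M',(RS.T@o['torque']).round(2),o['opening'])
E
python3 st.py;python3 st.py
python3 - <<'E'
from sl import *
c=snap('scene','s10');snap('wrist','w10');f=c['frame'][:,:,::-1]
cv2.imwrite('pics/s10c.png',cv2.resize(f[120:230,240:360],None,fx=6,fy=5.4,interpolation=cv2.INTER_CUBIC))
E
```

```text
t 16.675 slope mm [44.77 28.29 81.76] roterr deg [ 0.28 -0.12 -0.27] F slope [-1.  -0.1 -1.1] M [-0.24  0.21  0.02] 0.6217234625562926
t 16.725 slope mm [44.75 28.38 81.75] roterr deg [ 0.29 -0.12 -0.27] F slope [-0.5 -0.8 -1.5] M [-0.24  0.2  -0.01] 0.6236615944443725
```

View pics/s10c.png

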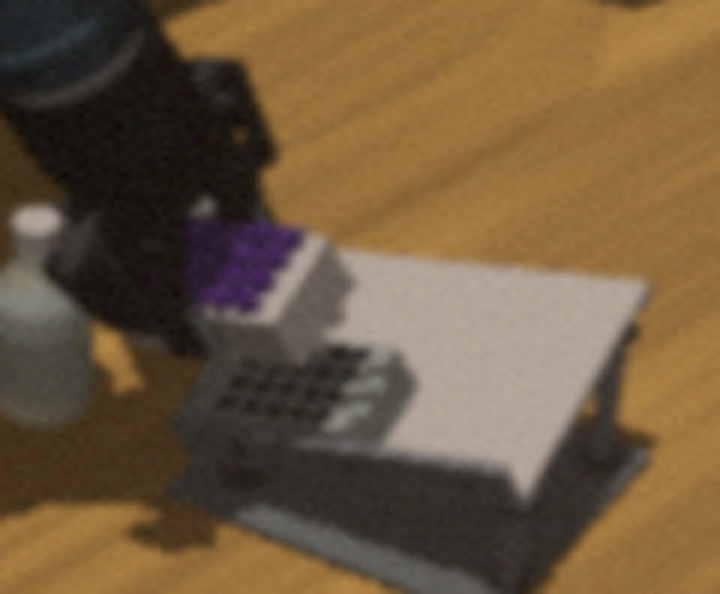

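View pics/w10.png

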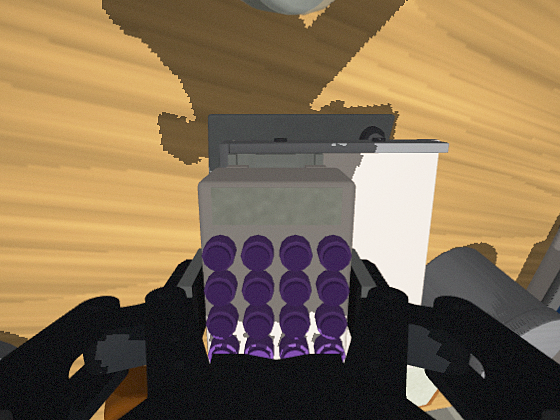

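Emit:
drive_tool --deltas '[{"slide":[0.013,-0.009,0.25],"delta_rot":[0.0016,-0.0007,-0.0015],"hand":0},{"slide":[0,0,0.25],"delta_rot":[0,0,0],"hand":0},{"slide":[0,0,0.12],"delta_rot":[0,0,0],"hand":0},{"slide":[0,0,0],"delta_rot":[0,0,0],"hand":0},{"slide":[0,0,0],"delta_rot":[0,0,0],"hand":0}]'

```text
time_s: 17.45
eef_pos: [0.5101, 0.0715, 0.0988]
eef_rot: [0.125, -0.133, 0.969, 0.166]
wrist_force: [-0.4, 0.6, -1.4]
opening: 0.622
```

```bash
python3 st.py
python3 - <<'E'
from sl import *
c=snap('wrist','w11');f=c['frame'][:,:,::-1]
cv2.imwrite('pics/w11c.png',cv2.resize(f[90:230,170:380],None,fx=3.8,fy=3.8,interpolation=cv2.INTER_CUBIC))
E
```

```text
t 17.5 slope mm [44.1  28.23 50.6 ] roterr deg [ 0.02 -0.01  0.03] F slope [-1.4 -1.4 -1.3] M [-0.23  0.22 -0.02] 0.619703501685594
```

View pics/w11c.png

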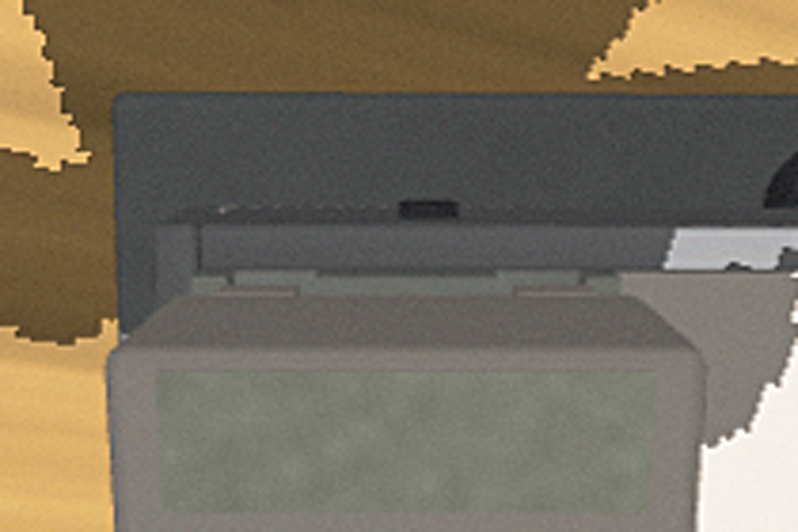

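Run:
```python
from sl import *
c=load('w11');f=c['frame'].astype(int)
for u in (235,241,245,265,280,290,310,316,320): print(u,f[154:180,u].sum(1).tolist())
def S(q,z):
    o,d=ray(c,q);t=((P(0,0,z)-o)@RS[:,2])/(d@RS[:,2]);return ((o+d*t[:,None]-oS)@RS*1e3).round(2)
print('block front/sides',S([(280,161),(220.5,163),(333,163)],.03))
print('foot bottoms',S([(240,165.5),(315,165.5),(232,165),(248,165),(306,165),(324,165)],.0418))
print('notch edges',S([(231.5,161),(253,161),(300.5,161),(323,161)],.03))
```

```text
235 [261, 259, 252, 248, 243, 259, 233, 294, 340, 320, 328, 284, 292, 338, 288, 285, 296, 285, 293, 289, 302, 293, 283, 288, 284, 296]
241 [257, 258, 266, 256, 262, 255, 220, 295, 343, 345, 328, 283, 295, 344, 290, 299, 305, 290, 274, 301, 288, 300, 302, 295, 286, 293]
245 [251, 270, 236, 260, 257, 253, 225, 276, 327, 323, 323, 283, 293, 341, 274, 282, 294, 298, 282, 280, 309, 299, 294, 290, 299, 307]
265 [270, 263, 247, 266, 263, 245, 234, 220, 253, 322, 322, 328, 324, 299, 292, 293, 287, 282, 303, 290, 296, 305, 279, 291, 287, 303]
280 [261, 253, 251, 276, 244, 244, 232, 222, 236, 309, 323, 330, 328, 324, 294, 270, 291, 295, 287, 298, 294, 290, 297, 291, 290, 289]
290 [263, 263, 265, 248, 262, 245, 231, 223, 245, 314, 329, 325, 324, 313, 291, 286, 297, 281, 292, 295, 307, 288, 295, 289, 297, 296]
310 [286, 261, 255, 265, 266, 259, 234, 279, 319, 311, 308, 292, 297, 339, 286, 294, 287, 291, 300, 290, 292, 293, 288, 288, 298, 288]
316 [266, 273, 244, 274, 261, 247, 233, 292, 317, 309, 301, 293, 292, 342, 288, 293, 303, 288, 299, 289, 301, 294, 293, 294, 298, 298]
320 [266, 267, 250, 256, 250, 247, 233, 289, 321, 315, 320, 290, 293, 357, 289, 290, 288, 292, 300, 290, 304, 301, 297, 284, 291, 289]
block front/sides [[-0.55 29.6  30.  ]
 [ 0.41  0.98 30.  ]
 [ 0.41 55.1  30.  ]]
foot bottoms [[-0.08 11.6  41.8 ]
 [-0.08 45.13 41.8 ]
 [-0.3   8.02 41.8 ]
 [-0.3  15.18 41.8 ]
 [-0.31 41.1  41.8 ]
 [-0.31 49.14 41.8 ]]
notch edges [[-0.55  6.3  30.  ]
 [-0.54 16.63 30.  ]
 [-0.55 39.45 30.  ]
 [-0.55 50.25 30.  ]]
```

Emit:
drive_tool --deltas '[{"slide":[-0.01,-0.004,0.06],"delta_rot":[0,0,0],"hand":0},{"slide":[0,0,0.06],"delta_rot":[0,0,0],"hand":0},{"slide":[0,0,0.04],"delta_rot":[0,0,0],"hand":0},{"slide":[0,0,0],"delta_rot":[0,0,0],"hand":0},{"slide":[0,0,0],"delta_rot":[0,0,0],"hand":0}]'

```text
time_s: 18.18
eef_pos: [0.5121, 0.0743, 0.0914]
eef_rot: [0.125, -0.133, 0.969, 0.166]
wrist_force: [0.7, 0.1, -0.9]
opening: 0.623
```

```bash
python3 st.py
```

```text
t 18.225 slope mm [44.37 28.1  42.45] roterr deg [ 0.02 -0.02  0.02] F slope [-0.3 -0.2 -1.8] M [-0.18  0.22 -0.02] 0.6243322208545946
```

Emit:
drive_tool --deltas '[{"slide":[0,0,0.03],"delta_rot":[0,0,0],"hand":0},{"slide":[0,0,0.03],"delta_rot":[0,0,0],"hand":0},{"slide":[0,0,0.03],"delta_rot":[0,0,0],"hand":0},{"slide":[0,0,0],"delta_rot":[0,0,0],"hand":0},{"slide":[0,0,0],"delta_rot":[0,0,0],"hand":0}]'

```text
time_s: 18.85
eef_pos: [0.513, 0.0759, 0.0873]
eef_rot: [0.125, -0.133, 0.969, 0.166]
wrist_force: [-0.2, 0.5, -0.7]
opening: 0.623
```

```bash
python3 st.py
python3 - <<'E'
from sl import *
c=snap('wrist','w12');f=c['frame'][:,:,::-1]
cv2.imwrite('pics/w12c.png',cv2.resize(f[90:230,170:380],None,fx=3.8,fy=3.8,interpolation=cv2.INTER_CUBIC))
E
```

```text
t 18.9 slope mm [44.35 28.12 37.91] roterr deg [ 0.03 -0.02  0.02] F slope [-0.1 -0.2 -2.1] M [-0.23  0.18  0.02] 0.6238797314613359
```

View pics/w12c.png

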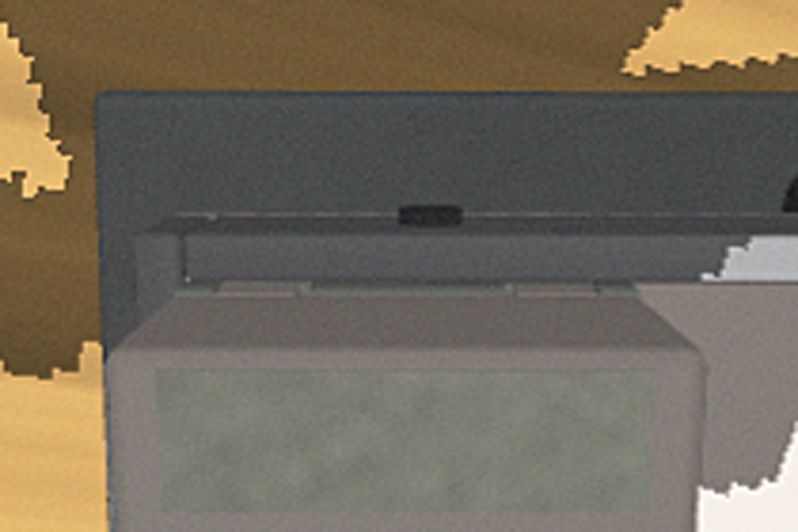

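Emit:
drive_tool --deltas '[{"slide":[0,0,0.025],"delta_rot":[0,0,0],"hand":0},{"slide":[0,0,0.025],"delta_rot":[0,0,0],"hand":0},{"slide":[0,0,0],"delta_rot":[0,0,0],"hand":0},{"slide":[0,0,0],"delta_rot":[0,0,0],"hand":0},{"slide":[0,0,0],"delta_rot":[0,0,0],"hand":0}]'

```text
time_s: 19.58
eef_pos: [0.5135, 0.0768, 0.0851]
eef_rot: [0.125, -0.133, 0.969, 0.166]
wrist_force: [-0.3, 0.5, -0.3]
opening: 0.621
```

```bash
python3 st.py
```

```text
t 19.625 slope mm [44.36 28.11 35.44] roterr deg [ 0.02 -0.02  0.02] F slope [ 0.8  0.1 -1.4] M [-0.22  0.24 -0.01] 0.6215481090372657
```

Emit:
drive_tool --deltas '[{"slide":[0,0,0.025],"delta_rot":[0,0,0],"hand":0},{"slide":[0,0,0.015],"delta_rot":[0,0,0],"hand":0},{"slide":[0,0,0],"delta_rot":[0,0,0],"hand":0},{"slide":[0,0,0],"delta_rot":[0,0,0],"hand":0},{"slide":[0,0,0],"delta_rot":[0,0,0],"hand":0}]'

```text
time_s: 20.25
eef_pos: [0.5145, 0.0769, 0.0846]
eef_rot: [0.126, -0.134, 0.969, 0.166]
wrist_force: [-6.3, -5.5, 12.0]
opening: 0.623
```

```bash
python3 st.py
python3 - <<'E'
from sl import *
c=snap('wrist','w13');f=c['frame'][:,:,::-1]
cv2.imwrite('pics/w13c.png',cv2.resize(f[90:230,170:380],None,fx=3.8,fy=3.8,interpolation=cv2.INTER_CUBIC))
E
```

```text
t 20.3 slope mm [45.19 27.83 34.72] roterr deg [-0.    0.03  0.08] F slope [-4.   0.8 15.6] M [0.38 0.76 0.04] 0.6221018853186921
```

View pics/w13c.png

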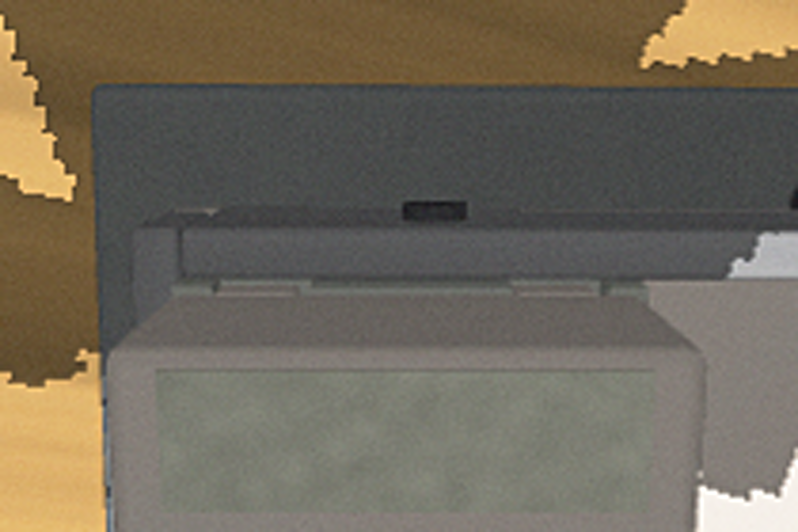

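Run:
```python
from sl import *
c=snap('scene','s13');f=c['frame'][:,:,::-1]
cv2.imwrite('pics/s13c.png',cv2.resize(f[130:230,250:350],None,fx=6,fy=6,interpolation=cv2.INTER_CUBIC))
```

```text
(no output)
```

View pics/s13c.png

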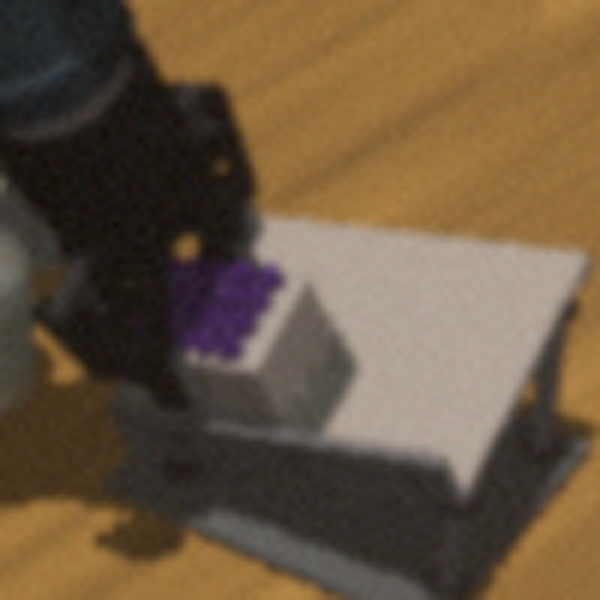

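Emit:
drive_tool --deltas '[{"slide":[0,0,-0.025],"delta_rot":[0,0,0],"hand":0},{"slide":[0,0,0],"delta_rot":[0,0,0],"hand":0},{"slide":[0,0,0],"delta_rot":[0,0,0],"hand":0.7},{"slide":[0,0,0],"delta_rot":[0,0,0],"hand":0.8},{"slide":[0,0,0],"delta_rot":[0,0,0],"hand":1}]'

```text
time_s: 21.02
eef_pos: [0.5136, 0.0771, 0.0843]
eef_rot: [0.125, -0.133, 0.969, 0.166]
wrist_force: [-0.5, 0.6, -0.0]
opening: 0.98
```

```bash
python3 st.py
python3 - <<'E'
from sl import *
c=snap('wrist','w14')
E
```

```text
t 21.075 slope mm [44.29 28.2  34.55] roterr deg [ 0.03 -0.03  0.02] F slope [ 0.7 -0.4 -0.3] M [-0.17  0.16 -0.01] 1.0020629723071657
```

View pics/w14.png

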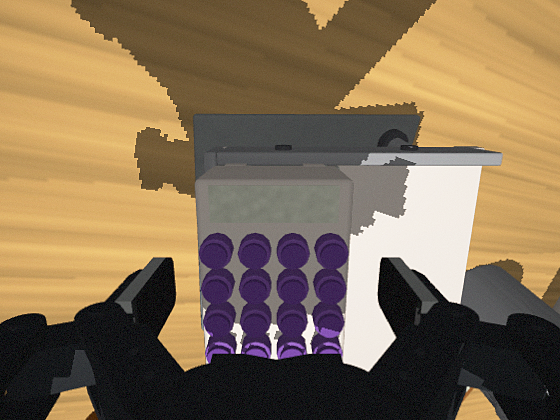

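Released; the rack stayed with the block. I withdraw along the tool axis and look.

Emit:
drive_tool --deltas '[{"slide":[0,0,-0.3],"delta_rot":[0,0,0],"hand":1},{"slide":[0,0,-0.5],"delta_rot":[0,0,0],"hand":1},{"slide":[0,0,-0.7],"delta_rot":[0,0,0],"hand":1},{"slide":[0,0,-0.7],"delta_rot":[0,0,0],"hand":1},{"slide":[0,0,-0.3],"delta_rot":[0,0,0],"hand":1}]'

```text
time_s: 21.75
eef_pos: [0.4895, 0.0315, 0.2012]
eef_rot: [0.127, -0.133, 0.969, 0.165]
wrist_force: [0.4, 0.2, -0.3]
opening: 1.0
```

Run:
```python
from sl import *
c=snap('wrist','w15');d=snap('scene','s15');f=d['frame'][:,:,::-1]
cv2.imwrite('pics/s15c.png',cv2.resize(f[130:230,240:360],None,fx=6,fy=6,interpolation=cv2.INTER_CUBIC))
# expected: rack top corners seated (z .063) / standing on top (z .069); cap centres
for z in(.063,.069):
    print(z,[proj(k,[P(a,b,z) for a,b in((0,0),(0,.054),(.09,.054),(.09,0))]).round(1).tolist() for k in(c,d)])
W=c['frame'][:,:,::-1].copy()
for z,col in((.063,(0,0,255)),(.069,(0,255,0))):
    for a in proj(c,[P(a,b,z) for a,b in((0,0),(0,.054),(.09,.054),(.09,0))]): cv2.circle(W,tuple(int(round(v)) for v in a),3,col,1)
cv2.imwrite('pics/w15c.png',W)
```

```text
0.063 [[[238.2, 144.7], [315.0, 144.8], [311.4, 262.7], [241.5, 262.6]], [[264.0, 187.7], [273.3, 172.4], [301.2, 176.0], [292.0, 192.0]]]
0.069 [[[237.2, 145.4], [315.9, 145.5], [312.2, 266.1], [240.7, 266.0]], [[263.1, 186.3], [272.4, 170.9], [300.3, 174.5], [291.1, 190.5]]]
```

View pics/w15c.png

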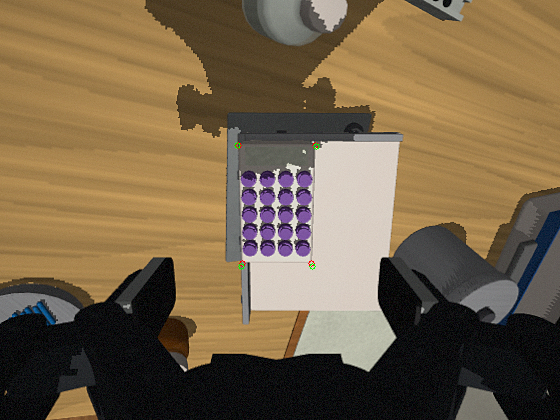

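View pics/s15c.png

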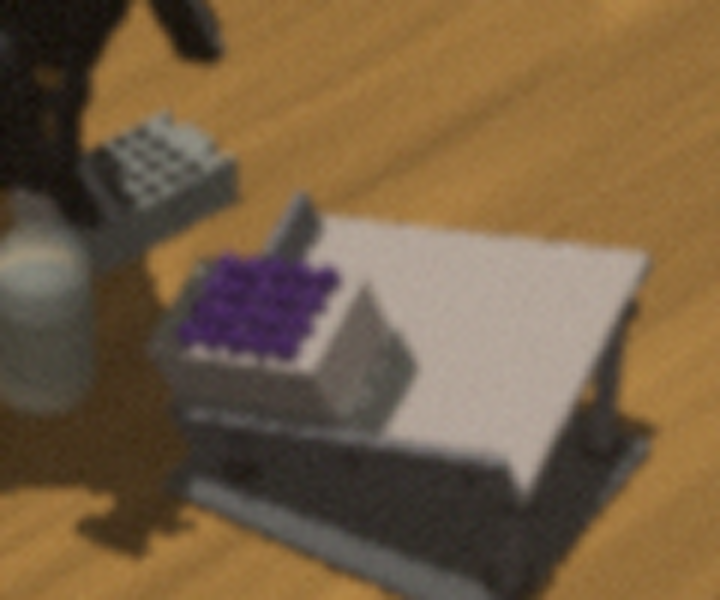

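Run:
```python
from sl import *
c=load('w15');f=c['frame']
cv2.imwrite('pics/w15z.png',cv2.resize(f[125:285,215:335][:,:,::-1],None,fx=3.7,fy=3.7,interpolation=cv2.INTER_CUBIC))
g=f.astype(int).sum(2)
for u in(250,265,285,305): print(u,g[252:276,u].tolist())
x,y,w,h=230,160,95,105
F=cv2.resize(f[y:y+h,x:x+w],None,fx=4,fy=4,interpolation=cv2.INTER_CUBIC);H=cv2.cvtColor(F,cv2.COLOR_RGB2HSV)
m=((H[...,0]>118)&(H[...,0]<165)&(H[...,1]>70)).astype(np.uint8);m=cv2.morphologyEx(m,cv2.MORPH_OPEN,np.ones((9,9)))
n,l,s,ce=cv2.connectedComponentsWithStats(m);print(n-1)
q=(ce[1:]+.5)/4-.5+[x,y]
for z in(.072-.004,.078-.004):
    o,d=ray(c,q);t=((P(0,0,z)-o)@RS[:,2])/(d@RS[:,2]);W=(o+d*t[:,None]-oS)@RS
    W=W[np.argsort(W[:,0])].reshape(-1,4,3) if len(W)==20 else W
    W=np.array([r[np.argsort(r[:,1])] for r in W]);print(z,'pitch x',np.diff(W.mean(1)[:,0]).mean(),'pitch y',np.diff(W.mean(0)[:,1]).mean(),'mean',W.mean((0,1)),'ang',np.arctan2(*(W[-1]-W[0]).mean(0)[1::-1]))
# same for rack on the table in w7
a=load('w7')
```

```text
250 [354, 333, 341, 344, 517, 663, 637, 639, 631, 619, 584, 549, 576, 574, 566, 572, 563, 574, 567, 553, 458, 469, 473, 476]
265 [351, 346, 330, 370, 590, 643, 638, 645, 650, 610, 569, 632, 624, 633, 621, 633, 624, 633, 616, 625, 632, 624, 618, 626]
285 [357, 357, 336, 347, 480, 669, 643, 635, 638, 618, 537, 625, 625, 616, 628, 612, 621, 610, 621, 619, 624, 628, 619, 619]
305 [354, 353, 348, 370, 552, 654, 645, 623, 636, 635, 543, 633, 621, 620, 623, 623, 614, 616, 626, 606, 619, 616, 619, 627]
16Traceback (most recent call last):
  File "<stdin>", line 14, in <module>
IndexError: too many indices for array: array is 1-dimensional, but 2 were indexed
```

View pics/w15z.png

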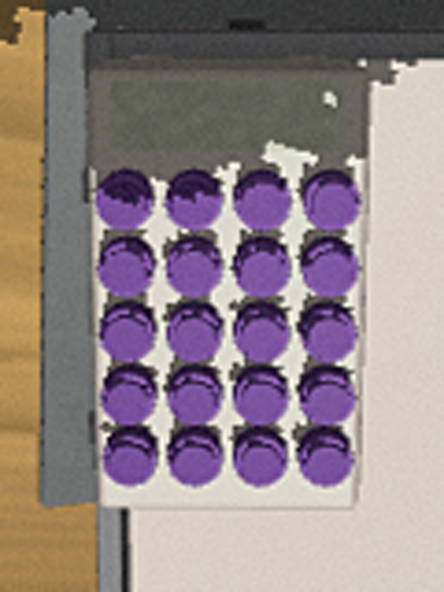

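Emit:
drive_tool --deltas '[{"slide":[0,0,-0.3],"delta_rot":[0,0,0],"hand":1},{"slide":[0,0,0],"delta_rot":[0,0,0],"hand":1},{"slide":[0,0,0],"delta_rot":[0,0,0],"hand":1},{"slide":[0,0,0],"delta_rot":[0,0,0],"hand":1},{"slide":[0,0,0],"delta_rot":[0,0,0],"hand":1}]'

```text
time_s: 22.48
eef_pos: [0.4856, 0.0276, 0.2119]
eef_rot: [0.125, -0.133, 0.969, 0.166]
wrist_force: [0.1, 0.6, -0.3]
opening: 0.998
```

Run:
```python
from sl import *
d=snap('scene','s16');t=snap('top','t16')
a=load('s15')['frame'].astype(int);b=d['frame'].astype(int)
print('rack area diff scene',np.abs(a-b)[165:215,262:312].mean(), np.abs(a-b)[300:400,200:300].mean())
```

```text
rack area diff scene 2.8877333333333333 2.2268666666666665
```

View pics/s16.png

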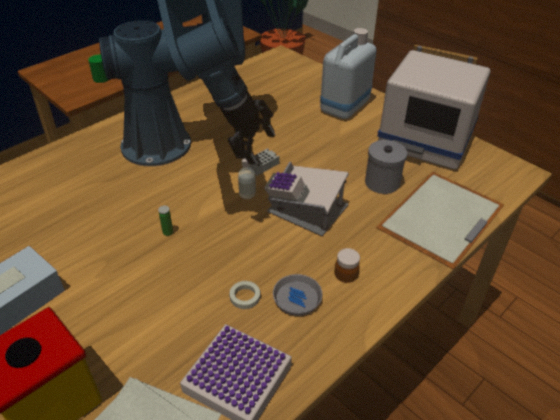

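All at rest, bystanders where they were (e.g. glue stick (166,221), bottle (247,181), tape (245,294)). Handing in.

```bash
python3 -c "
from bench import ctrl
print(ctrl.hand_in())"
```

```text
the job is handed in; nothing more can be done
None
```

The cold block is home in the corner of the plate and the tube rack is seated on it, caps up, with both released. I handed the job in at about 22.5 s of robot time; it gives no verdict.

- **Block:** I took the right-hand one of the two look-alikes, at top-view pixel (329,223). I set it on the plate tilted to match the slope and let go, and it slid into the corner. The dots on its top put its centre at x 44.5, y 27.4 mm in the slope frame, against 45, 27 for fully home. It was parallel to the long fence within 0.004 rad.
- **Rack:** I lowered it with the paper-strip end over the block's wide-notch end. The feet met no resistance until the rack bottomed out. After release, its top edge was at wrist-image row 262, where 262.7 is expected if seated and 266.1 if the feet stood on top. The scene view also matched the seated position.
- **Final state:** Two pictures 0.7 s apart showed nothing moving beyond image noise. Wrist force was near zero, and the other things looked in place by eye.

**Checks that failed or disagreed:**
- Dot spacing came out about 1% too large, and contact heights were 1–2 mm above prediction. Both suggest the plate is 1–2 mm higher than I fitted it.
- The rack's near edge showed about 1 mm off prediction at a rounded edge.
- A final check of the caps' spacing failed, because only 16 of the 20 caps were separated. I did not repeat it.

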